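# Load a capacitor carrier and hang it on the balancer arm

### The job

Press the loose blue capacitor fully home into the empty cup of the two-cup carrier on the sloped stand, past the sprung ball until it clicks. Then take the carrier by its orange tab and hang its cross bar in the V saddle of the spring-balanced arm: let the arm sink gently under the weight and let go only once the arm carries the carrier and has come to rest. Leave the other things on the bench where they are.

Things in the scene. Friction and masses are not known exactly. Their poses are not given: they have to be found in the camera images.
- capacitor_center (a point): Centre of the loose capacitor: dark blue cylinder, 25 mm diameter, 41 mm tall, about 35 g, two thin 5 mm leads on top; stands upright on the bench. The point is 20.5 mm above its foot; z is its axis, up. Grip its upper part, finger ends 16 mm or more above its foot, so that the fingers clear the carrier's block when it goes in.
- cup_home (a point): Where the capacitor's centre lies when fully home in the carrier's empty cup: on the axis of a round recess 27 mm wide, 14 mm deep, 2 mm chamfer; 20.5 mm above its floor, 6.5 mm above the block's top face. z points out of the cup (tilted as the carrier leans); the capacitor goes in along -z, its foot first. Axes as the carrier's.
- carrier: Grey block 44 x 204 x 18 mm (x, y, z), 0.26 to 0.44 kg; origin centre of its underside, z up. Empty cup at y = -78 mm; a blue capacitor fixed at y = +78, top at z = 45. In the middle a steel bail: two legs at y = +/-26, cross bar on top; its window, 44 mm wide and 70 high, is open along x. Starts loose in a 10 mm rim on the stand, leaning 28 degrees to its own -x side, roughly the robot's left.
- carrier_bar (a point): Centre of the carrier's cross bar: steel, 8 mm diameter, running along y, 92 mm above the underside. Axes as the carrier's.
- carrier_tab (a point): Grip point on the orange tab that stands on the cross bar, 40 mm above the bar's centre. The tab is 14 mm (x) by 26 mm (y) and reaches from 2 to 58 mm above the bar's centre. Axes as the carrier's; grip it along -z, closing along x or y.
- stand_seat (a point): Centre of the sloped seat of the fixed stand on which the carrier starts, 40 mm above the bench; the seat is tilted 28 degrees, low side towards the stand's -x. Stand axes: z vertical. The space above the bench in front of the stand, near (0.42, -0.12), is free from 0.13 m up. The machines behind the bench's left side reach 0.35 m: pass over them with the finger ends at 0.42 m or more.
- balancer: Fixed balancer: dark round foot 110 mm across, steel column, yellow sprung arm pivoted 235 mm above the bench. Origin at the foot's centre on the bench; its own -x is the direction in which the arm reaches out. The column's head is 265 mm high, and 85 mm wide with the spring coil.
- saddle (a point): Where the bar's centre lies when it rests in the upward-open steel V at the arm's end, 170 mm from the pivot. -x points outwards along the arm, +x to the pivot. V: 22 mm along y, cheeks 18 mm to each side along x and 6 mm above this point; saddle and arm reach 26 mm below it. Unloaded it is about 266 mm above the bench. The bar must lie along this y, either way round.
- balancer_arm (a joint): Pitch of the balancer's arm, rad: 0 = unloaded, against its upper stop, 0.2 rad above level; grows as the arm sinks (0.75 = lower stop). Spring about 50 N/m at the saddle after about 0.6 N of preload; the loaded carrier sinks it by 0.25 to 0.5 rad (40 to 85 mm), depending on its weight.
- star_knob: Bystander: black star knob on its head, with a steel stud, 36 mm across, 38 mm high. Origin under its centre.
- die_block: Bystander: steel die block with two bores, 28 x 60 x 18 mm. Origin under its centre.
- step_block: Bystander: aluminium step gauge, 26 x 68 x 24 mm. Origin under its centre.
- flux: Bystander: white bottle with a red needle cap, 40 mm diameter, 116 mm high. Origin under its centre.
- ball_center (a point): Sprung steel ball, 16 mm, on a post on the -y side of the cup. It reaches 2 mm into the capacitor's path and yields outwards (-y); pushing past it takes about 3 to 12 N. It rides on the capacitor's side and springs back over its top edge when it is home. The point is the ball's centre, 25 mm (z) and 18.5 mm (y) from cup_home. Fingers closing along x clear the post.

How it is judged:
By the outcome, as a careful person would: the job done as asked, in the order asked, and still so for the second after the job is handed in, with the robot touching nothing.
It also fails if it takes over 64 s, if anything falls off the work surface, if the arm or the gripper's body presses on something with over 40 N, if the wrist force passes 120 N, or if a joint passes its speed limit or range.

### The arm

A 7-joint arm with a two-finger parallel gripper is mounted at the origin on the work surface; the furniture and walls round the work are solid. World frame = base frame: x ahead of the robot, y to its left, z up, the work surface at z = 0. Lengths are in m, angles in rad, forces in N, time in s.
With the tool pointing down it reaches from about 0.425 to 0.875 m from the base axis. Payload 9.9 kg.
Tool frame: the origin (TCP) lies at the very end of the fingers, on their centre line; the grasp point (between the pads) lies 19 mm behind it; z points along the fingers, y is the direction in which the jaws open and shut (so a half turn about z gives the same grasp; the last joint's range is limited). The gripper opens to 85 mm and grips with 20 to 120 N. Pads are 22 mm wide; open, the fingers measure 114 mm over their backs; the gripper's body (76 mm by 85 mm) begins 54 mm behind the grasp point. The pads swing forward as they close: fully open they stand 13 mm farther back than shut.
Start: joints at [-1.256, 0.576, 0.025, 1.437, -0.015, 1.129, -0.057], TCP at [0.262, 0.622, 0.231] pointing down, gripper open.
Joint ranges: [-2.76, 2.76], [-0.34, 2.15], [-1.52, 1.57], [0.19, 2.46], [-1.09, 4.23], [0.17, 1.99], [-2.82, 2.82]. Speed limits (rad/s): [2.22, 2.22, 3.01, 3.01, 3.14, 3.14, 3.14].

### API

Orientations are given as a unit quaternion [x, y, z, w].
In Python, from cell import state, snapshot, get_calibration, job_done gives the robot as it stands.
- The arm moves only by the tool carry_out, never from a script. Its argument "rows" is a list of rows, each an object with "delta_rot": the turn, a rotation vector about the tool's x, y, z in degrees, a list of three; "dp": the shift along the tool's x, y, z in m, a list of three; "claw": the finger opening in m, from 0 to 0.0854. A call has 1 to 10 rows; each row is the pose to reach, as a shift and turn from the pose commanded when the call began, along the tool's axes at that moment; what a row does not reach only later rows make up. A row lasts 1/10 s, in which the tool goes at most 50 mm and 8.59 degrees, less where a joint would pass 70% of its speed; a pose out of reach is approached as far as the arm can. A call with a gripper value outside its range is refused whole. The fingers move at their own pace and stop on an object; "grip_force" is the grip in N (left out, the last holds). Time passes only in rows, so rows that repeat a pose let the fingers close. It gives the time, the measured TCP pose, the force and the opening at its end, in the units of the state.
- state(): the state, without advancing time (a new reading comes with each control period).
- snapshot(name): name is "side" or "top"; returns (picture, depth): 400x640x3 uint8, red, green, blue; 400x640 float32, m along the optical axis (not along the pixel's ray), 0 where there is no reading.
- get_calibration(name): a dict with "fovy" (degrees; the focal length in pixels is half the picture's height over the tangent of half this angle, whatever the lens; pixels are square), "cx", "cy" (the principal point, pixels), "position" and "rotation" of the camera in the world. Camera axes: x right, y down, z forward; pixel columns grow to the right and rows downward; lengths in m; the calibration is good to about 2 mm. A picture is of the moment at which its call begins. get_calibration takes no time and is no camera call.
- job_done(): hands the job in, once; it reports no verdict.
The state is a dict: "time": time; "joint_pos": joint angles; "qvel": joint speeds; "joint_efforts": joint torques, N m; "ee_pos": TCP position; "ee_rot": TCP orientation; "ft_force": force on the tool from outside, world axes, zero at the start; "wrist_torque": the same for the moment, N m; "gripper_width": opening from 0.0 (shut) to 1.0 (fully open).
Only numpy, scipy, OpenCV 4.12 (cv2) and the standard library are available. Lean on these libraries where they do the work, as an engineer would, in place of code of your own. Each camera call takes 0.05 s, during which the arm holds its last target.

## Working session

There is one attempt and no reset: what is moved stays moved. The work goes in short steps, Python scripts to look and compute and a tool call to move; the robot and the scene stay as the last step left them, time stands still between calls to the robot, and variables do not carry over. Pictures are saved under pics/ and viewed, and the job is handed in when it is done.

Besides the shell and the picture viewer there is one more tool, called as name(argument=value, ...) on one line, values as JSON. carry_out: Moves the arm, as the interface text tells. Its arguments: {"type":"object","properties":{"rows":{"type":"array"},"grip_force":{"type":"number"}},"required":["rows"]}

```bash
ls; mkdir -p pics
python3 - <<'E'
from cell import state, snapshot, get_calibration
import cv2,numpy as np
print(state())
for n in ("side","top"):
    c=get_calibration(n);print(n,c)
    p,d=snapshot(n);cv2.imwrite(f"pics/{n}0.png",p[:,:,::-1]);np.save(f"pics/{n}0d.npy",d);np.save(f"pics/{n}0.npy",p)
E
```

```text
pics
{'time': 0.0, 'joint_pos': array([-1.25579157,  0.57653629,  0.024869  ,  1.43793737, -0.01499016,
        1.12898719, -0.05651927]), 'qvel': array([ 0.00080558, -0.00157693, -0.00045767,  0.00224531, -0.00204345,
        0.00026289,  0.00018273]), 'joint_efforts': array([-3.60372069e-04, -7.65738773e+01,  2.24970929e+00, -2.85970724e+01,
        1.51879824e-02,  1.23374944e-02,  1.69359097e-06]), 'ee_pos': array([0.26194583, 0.6215971 , 0.23043005]), 'ee_rot': array([ 1.98084623e-01,  9.80184561e-01, -8.34155338e-04, -1.12025707e-04]), 'ft_force': array([-0.82799703,  0.10667882,  0.50586368]), 'wrist_torque': array([-0.03553795,  0.00201916,  0.04294681]), 'gripper_width': 1.002263547264684}
side {'fovy': 53.922507364774205, 'cx': 318.4155470573102, 'cy': 198.09723244918206, 'position': array([ 0.10485112, -0.88282555,  0.55561456]), 'rotation': array([ 0.82016708, -0.23568552,  0.14023598, -0.50210772])}
top {'fovy': 45.651988353186965, 'cx': 322.993065876066, 'cy': 193.8129658344767, 'position': array([ 0.37765721, -0.22738496,  1.2688663 ]), 'rotation': array([ 0.7083802 , -0.70331652,  0.04175499, -0.04242494])}
```

View pics/side0.png

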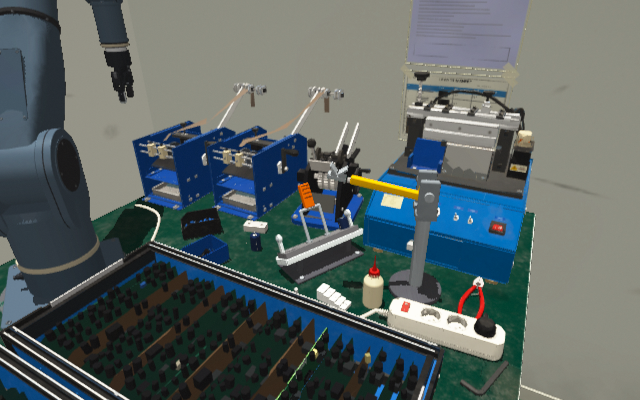

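View pics/top0.png

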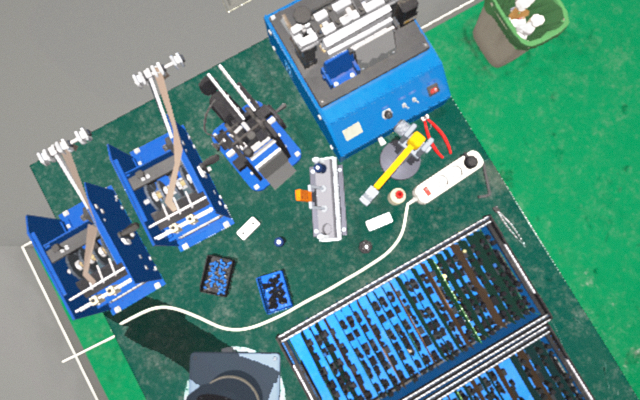

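```bash
cat > h.py <<'E'
import numpy as np,cv2
from scipy.spatial.transform import Rotation as R
from cell import state,snapshot,get_calibration
def cam(n):
    c=get_calibration(n);f=200/np.tan(np.radians(c['fovy']/2))
    return c,f,R.from_quat(c['rotation']).as_matrix(),np.array(c['position'])
def pts(n,d):
    c,f,Rm,p=cam(n);v,u=np.mgrid[0:400,0:640]
    P=np.stack([(u-c['cx'])/f*d,(v-c['cy'])/f*d,d],-1)
    return P@Rm.T+p
def ray(n,u,v):
    c,f,Rm,p=cam(n)
    r=Rm@np.array([(u-c['cx'])/f,(v-c['cy'])/f,1]);return p,r/np.linalg.norm(r)
def onz(n,u,v,z):
    p,r=ray(n,u,v);return p+r*(z-p[2])/r[2]
def tri(a,b,c,d):
    p,r=ray("side",a,b);q,s=ray("top",c,d)
    A=np.stack([r,-s],1);t=np.linalg.lstsq(A,q-p,rcond=None)[0]
    x,y=p+t[0]*r,q+t[1]*s;return (x+y)/2,np.linalg.norm(x-y)
def proj(n,X):
    c,f,Rm,p=cam(n);q=(np.asarray(X)-p)@Rm;return np.stack([q[...,0]/q[...,2]*f+c['cx'],q[...,1]/q[...,2]*f+c['cy']],-1)
def save(n,name):
    p,d=snapshot(n);np.save(f"pics/{name}.npy",p);np.save(f"pics/{name}d.npy",d);return p,d
def crop(p,name,u0,v0,u1,v1,k):
    cv2.imwrite(f"pics/{name}.png",cv2.resize(p[v0:v1,u0:u1,::-1],None,fx=k,fy=k,interpolation=cv2.INTER_CUBIC))
E
python3 - <<'E'
from h import *
p=np.load("pics/top0.npy");d=np.load("pics/top0d.npy")
crop(p,"topc",260,110,460,260,4)
s=np.load("pics/side0.npy");crop(s,"sidec",240,130,450,310,3.7)
P=pts("top",d)
print(P[240,300],P[200,325],P[196,364])
# blue cap mask
for n,im,D in(("top",p,d),("side",s,np.load("pics/side0d.npy"))):
    Q=pts(n,D);h=cv2.cvtColor(im,cv2.COLOR_RGB2HSV)
    o=cv2.inRange(h,(5,150,120),(16,255,255));b=cv2.inRange(h,(105,80,20),(125,255,140));y=cv2.inRange(h,(20,150,120),(32,255,255))
    for nm,m in(("or",o),("bl",b),("ye",y)):
        k,l,st,c=cv2.connectedComponentsWithStats(m)
        for i in range(1,k):
            if 12<st[i,4]<1500:
                q=Q[l==i];q=q[D[l==i]>0]
                if len(q): print(n,nm,st[i],c[i].round(1),np.median(q,0).round(3),q[:,2].max().round(3))
E
```

```text
[ 0.40554619 -0.16511293 -0.0058178 ] [ 0.50662577 -0.23096875  0.05818429] [ 0.49276389 -0.31250533  0.2734447 ]
top or [296 189  16  13 126] [305.1 195.5] [ 0.509 -0.183  0.15 ] 0.173
top bl [348  52   8   9  17] [351.6  55.5] [ 0.822 -0.29   0.228] 0.245
top bl [352  63   8  12  26] [355.4  69.3] [ 0.799 -0.3    0.196] 0.206
top bl [323  79  10  10  27] [328.3  83.3] [ 0.764 -0.236  0.197] 0.208
top bl [177 124  54  94 798] [201.8 173.1] [0.559 0.071 0.103] 0.181
top bl [109 145  27  27 319] [122.2 158.7] [0.602 0.274 0.112] 0.183
top bl [127 151  46  28 206] [151.  163.4] [0.584 0.186 0.148] 0.207
top bl [247 160  11  13  13] [251.8 166. ] [ 0.584 -0.05   0.11 ] 0.139
top bl [316 163  10   9  53] [321.  167.8] [ 0.586 -0.22   0.078] 0.086
top bl [236 166  16   6  16] [243.5 168.3] [ 0.578 -0.024  0.113] 0.135
top bl [254 174   8   7  14] [258.1 176.6] [ 0.568 -0.057  0.046] 0.08
top bl [133 187  46  59 548] [151.6 219.3] [0.447 0.187 0.125] 0.189
top bl [ 27 215  37  31 686] [ 44.4 227.9] [0.429 0.451 0.117] 0.186
top bl [ 43 221  50  33 215] [ 68.3 235.1] [0.41  0.373 0.148] 0.2
[... 3903 characters left out ...]
1] [ 62.8 362.2] [ 0.002 -0.369  0.107] 0.108
side bl [368 358   7  12  21] [370.4 363.3] [ 0.407 -0.549  0.027] 0.039
side bl [408 358   6  11  17] [410.3 363.2] [ 0.44  -0.601  0.059] 0.098
side bl [424 358  13  30  59] [429.2 372. ] [ 0.438 -0.639  0.088] 0.101
side bl [  0 365  50  35 336] [ 17.7 382.7] [-0.073 -0.306  0.052] 0.1
side bl [ 70 366  10   8  18] [ 74.3 369.7] [ 0.015 -0.393  0.106] 0.108
side bl [ 81 373  41  27  74] [100.8 386.6] [ 0.043 -0.441  0.107] 0.109
side bl [ 25 391   8   8  23] [ 28.5 393.9] [-0.059 -0.33   0.038] 0.048
side ye [511 166   6   5  19] [513.6 168. ] [ 0.912 -0.416  0.207] 0.212
side ye [350 175  70  25 641] [383.5 186.7] [ 0.559 -0.38   0.237] 0.254
```

View pics/topc.png

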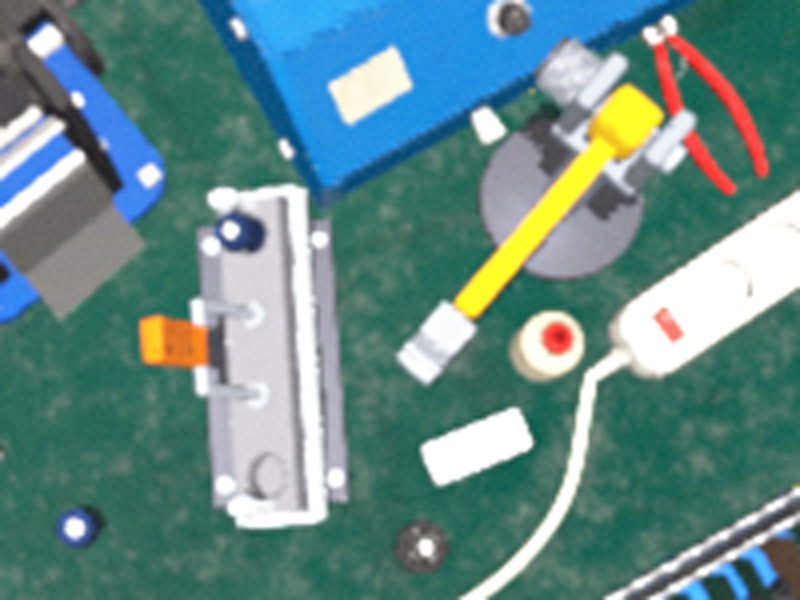

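View pics/sidec.png

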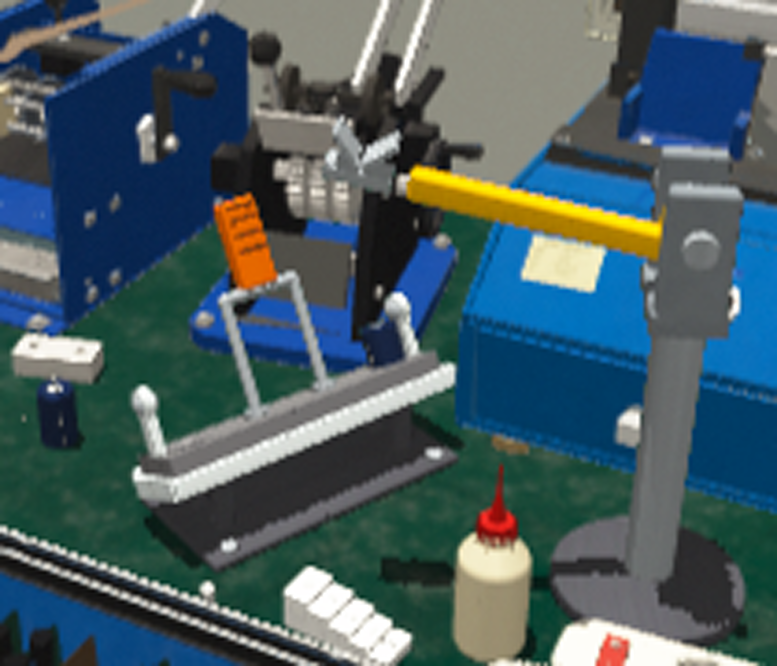

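Run:
```python
from h import *
np.set_printoptions(precision=4,suppress=True)
pt=np.load("pics/top0.npy");dt=np.load("pics/top0d.npy");ps=np.load("pics/side0.npy");ds=np.load("pics/side0d.npy")
for n,p,d in(("top",pt,dt),("side",ps,ds)):
    h=cv2.cvtColor(p,cv2.COLOR_RGB2HSV);P=pts(n,d)
    g=(h[...,0]>60)&(h[...,0]<90)&(h[...,1]>100)&(d>0)&(P[...,0]>.35)&(P[...,0]<.7)&(P[...,1]>-.45)&(P[...,1]<0)&(P[...,2]<.02)
    q=P[g];print(n,"bench",len(q),np.median(q[:,2]),q[:,2].std())
# top: crop polygon block top plane
P=pts("top",dt)
m=np.zeros((400,640),np.uint8)
poly=np.array([[318,180],[330,180],[333,235],[322,235]])
cv2.fillPoly(m,[poly],1)
q=P[(m>0)&(dt>0)]
q=q[(q[:,2]>.03)&(q[:,2]<.12)]
for it in range(4):
    c=q.mean(0);u,s,v=np.linalg.svd(q-c);n=v[2]*np.sign(v[2,2]);r=(q-c)@n;q=q[abs(r)<max(2*r.std(),.002)]
print("blocktop",len(q),c,n,r.std(),np.degrees(np.arccos(n[2])))
# cup, stuff triangulation: print ROI height map along side
print((P[185:240:5,312:346:3,2]*1000).astype(int))
```

```text
top bench 9399 0.00018231319638983834 0.0025523561361565405
side bench 5677 -0.000942505254367787 0.0009853420491081988
blocktop 565 [ 0.4935 -0.2333  0.058 ] [-0.0438  0.5006  0.8646] 0.002402460786216605 30.16436150129707
[[ 112   95   45   60   59   55   63   48   56    5    7    0]
 [   6    4   50   55   58   59   66   48   61    6    8   -4]
 [   9    8   49   53   53   58   63   53   59   10    8    0]
 [   4    7   46   51   59   63   64   58   62    5    5    0]
 [   6    6   46   48   59   62   64   59   57    2    8    0]
 [   9    7 1268   51   57   61   69   63   60    6    5   -1]
 [   6    4   49   49   55   57   60   60   55   47    6    3]
 [   4    6   48   51   52   55   62   65   49   49   10    5]
 [   7    6   42   49   41   36   60   65   50   53    7    7]
 [   2    9   44   43   40   43   42   66   49   55   10    9]
 [  -3    7   91   97   76   63   63   59   53   58   -2   -1]]
```

Run:
```python
from h import *
p=np.load("pics/top0.npy");s=np.load("pics/side0.npy")
crop(p,"tz1",285,150,350,245,6);crop(s,"sz1",270,175,375,285,5.4)
crop(p,"tz2",350,120,430,210,6);crop(s,"sz2",320,155,450,215,6)
```

```text
(no output)
```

View pics/tz1.png

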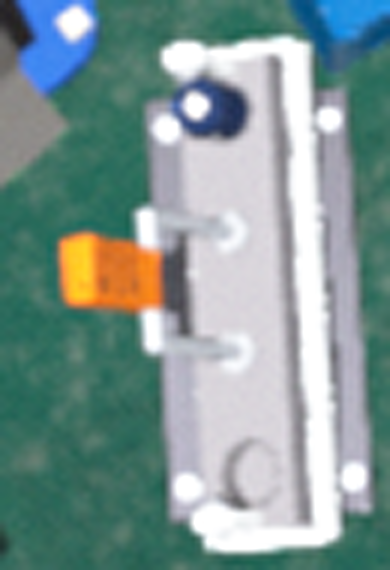

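View pics/sz1.png

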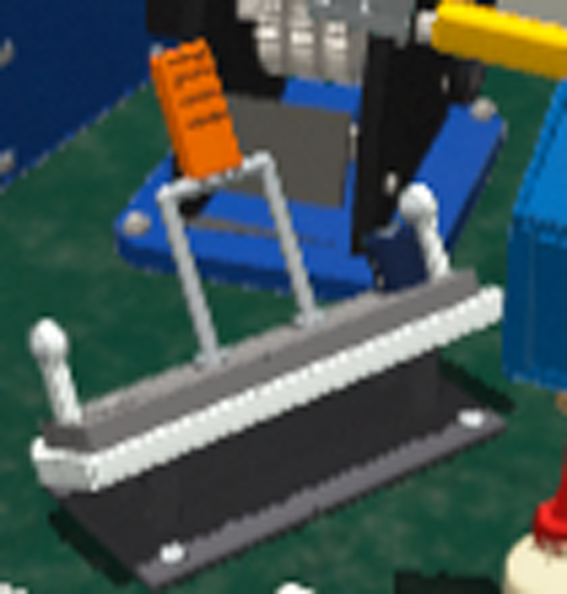

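View pics/tz2.png

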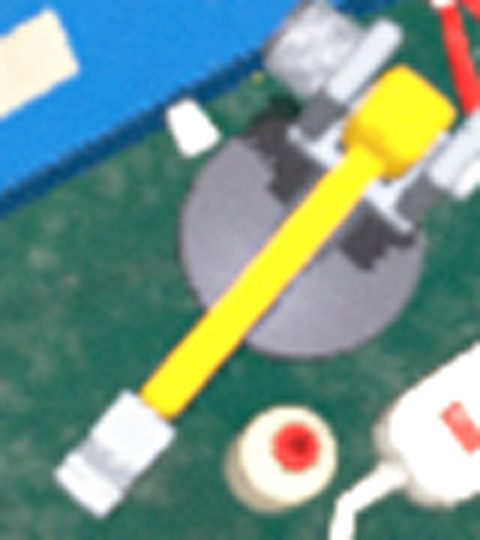

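View pics/sz2.png

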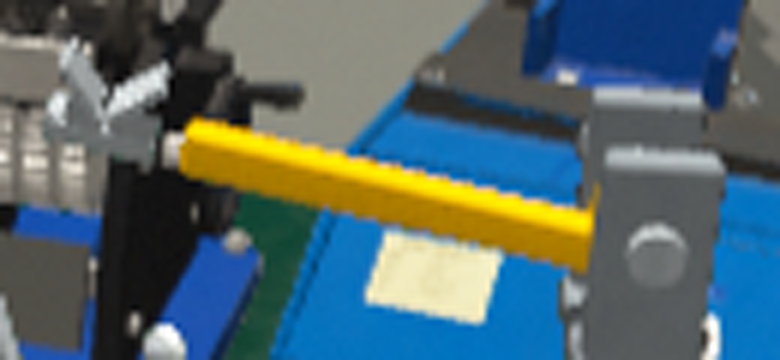

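```bash
cat > m.py <<'E'
from h import *
np.set_printoptions(precision=4,suppress=True)
def T(a,b): return (285+(a+.5)/6-.5,150+(b+.5)/6-.5)
def S(a,b): return (270+(a+.5)/5.4-.5,175+(b+.5)/5.4-.5)
E
python3 - <<'E'
from m import *
f={"ballfar":((182,57),(418,200)),"ballnear":((210,520),(47,338)),
"barfar":((148,222),(263,163)),"barnear":((152,342),(168,194)),
"legfootfar":((231,231),(313,316)),"legfootnear":((235,351),(210,360)),
"tabtopA(-x,-y)":((68,304),(155,58)),"tabtopB":((62,240),(205,40))}
for k,(t,s) in f.items():
    X,e=tri(*S(*s),*T(*t));print(k,X,e*1000)
# block plane in side: dark side face; ball masks etc
# cup ring on plane
E
```

```text
ballfar [ 0.6064 -0.2041  0.0866] 2.461275279881815
ballnear [ 0.4121 -0.2176  0.087 ] 2.2749348022341747
barfar [ 0.5315 -0.1917  0.1215] 2.204627081571803
barnear [ 0.4827 -0.1939  0.1217] 1.871698977623219
legfootfar [ 0.5361 -0.2252  0.0597] 2.561329595456718
legfootnear [ 0.484  -0.2269  0.0563] 4.497050147914374
tabtopA(-x,-y) [ 0.4939 -0.1631  0.1699] 0.5737046829247748
tabtopB [ 0.5193 -0.1608  0.171 ] 1.7507534706144512
```

Run:
```python
from m import *
f=[((182,57),(418,200),(0,96.5,49.5)),((210,520),(47,338),(0,-96.5,49.5)),((148,222),(263,163),(0,26,92)),((152,342),(168,194),(0,-26,92)),
((231,231),(313,316),(0,26,18)),((235,351),(210,360),(0,-26,18)),((68,304),(155,58),(-7,-13,150)),((62,240),(205,40),(-7,13,150))]
X=np.array([tri(*S(*s),*T(*t))[0] for t,s,_ in f]);M=np.array([m for *_,m in f])/1000
r,e=R.align_vectors(X-X.mean(0),M-M.mean(0));t=X.mean(0)-r.apply(M.mean(0))
print(t,r.as_matrix(),e);print((r.apply(M)+t-X)*1000)
print("tilt",np.degrees(np.arccos(r.as_matrix()[2,2])),"yaw",np.degrees(np.arctan2(r.as_matrix()[1,1],r.as_matrix()[0,1])), "yz",r.as_matrix()[2,1])
for nm,m in(("cup",(0,-78,24.5)),("cuprim",(0,-78,18)),("tab",(0,0,132)),("bar",(0,0,92))):
    Y=r.apply(np.array(m)/1000)+t;print(nm,Y,proj("top",Y),proj("side",Y))
np.savez("pics/car.npz",t=t,R=r.as_matrix())
# nominal: seat normal tilt 28 -> check cup rim in top
u=T(252,472);print("rim px",u)
# loose cap
for n in("top","side"):
    p=np.load(f"pics/{n}0.npy");crop(p,"cap"+n,*( (265,225,300,260) if n=="top" else (235,220,275,260)),12)
# saddle
```

```text
[ 0.5106 -0.2342  0.0409] [[ 0.0576  0.9979 -0.0287]
 [-0.8915  0.0643  0.4484]
 [ 0.4493 -0.0002  0.8934]] 0.006329549240934305
[[-0.9182 -1.6961 -1.5072]
 [ 0.7601 -0.5754 -1.9227]
 [ 2.3645  0.4273  1.5597]
 [-0.7476 -0.6727  1.4006]
 [-0.0641  0.7993 -2.7556]
 [ 0.1249 -0.8676  0.6184]
 [-1.0461  1.6264  1.8596]
 [-0.4735  0.9588  0.7472]]
tilt 26.69717385899454 yaw 3.6888453374269368 yz -0.00018881662170175395
cup [ 0.432  -0.2282  0.0628] [323.7165 229.0828] [289.5888 245.9243]
cuprim [ 0.4322 -0.2311  0.057 ] [324.8594 229.1205] [290.3864 248.703 ]
tab [ 0.5068 -0.175   0.1588] [301.3545 195.2413] [305.708  190.2673]
bar [ 0.5079 -0.1929  0.1231] [309.4231 196.5293] [310.3744 206.9252]
rim px (326.5833333333333, 228.25)
```

```bash
python3 -c "
import cv2,numpy as np
a=cv2.imread('pics/captop.png');b=cv2.imread('pics/capside.png')
h=max(a.shape[0],b.shape[0]);a=cv2.copyMakeBorder(a,0,h-a.shape[0],0,0,0);b=cv2.copyMakeBorder(b,0,h-b.shape[0],0,0,0)
o=np.hstack([a,b])[:, :]
print(a.shape,b.shape);cv2.imwrite('pics/caps.png',cv2.resize(o,None,fx=.8,fy=.8))"
```

```text
(480, 420, 3) (480, 480, 3)
```

View pics/caps.png

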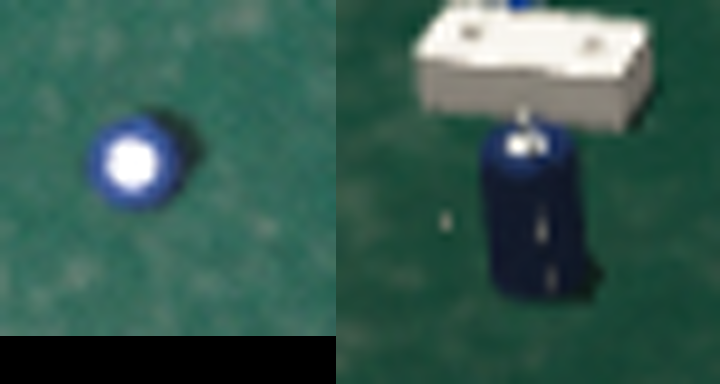

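Run:
```python
from m import *
print(tri(254.6,234.8,278.9,241.4)); print(onz("top",278.9,241.4,.041),onz("side",254.6,234.8,.041))
# side foot: bottom ellipse center
print(onz("side",235+(535-336)/9.6-.5,220+(277)/9.6-.5,0))
P=pts("side",np.load("pics/side0d.npy"));print(P[233:252:2,254])
# gripper in views
st=state();X=st['ee_pos'];print(proj("top",X),proj("side",X))
```

```text
(array([ 0.3988, -0.1125,  0.0413]), np.float64(0.003797367547442269))
[ 0.4005 -0.1132  0.041 ] [ 0.3972 -0.1113  0.041 ]
[ 0.3965 -0.1085  0.    ]
[[ 0.3982 -0.1059  0.0429]
 [ 0.397  -0.1077  0.0386]
 [ 0.3924 -0.1186  0.0403]
 [ 0.3921 -0.118   0.0343]
 [ 0.3907 -0.1204  0.0304]
 [ 0.39   -0.1212  0.0253]
 [ 0.3899 -0.12    0.0189]
 [ 0.3897 -0.1193  0.0127]
 [ 0.3897 -0.1179  0.006 ]
 [ 0.39   -0.1157 -0.0012]]
[-73.305  302.1901] [128.4078 103.3313]
```

```bash
cat >> m.py <<'E'
def ori(zdir,ydir):
    z=np.array(zdir,float);z/=np.linalg.norm(z);y=np.array(ydir,float);y-=z*(y@z);y/=np.linalg.norm(y)
    return R.from_matrix(np.stack([np.cross(y,z),y,z],1))
def plan(pos,rot,st=None):
    st=st or state();r0=R.from_quat(st['ee_rot']);dp=r0.inv().apply(np.array(pos)-st['ee_pos'])
    dr=np.degrees((r0.inv()*rot).as_rotvec()) if rot is not None else np.zeros(3)
    print("dp",dp.round(4).tolist(),"rot",dr.round(2).tolist(),"|",np.linalg.norm(dp).round(3),np.linalg.norm(dr).round(1))
def show():
    s=state();r0=R.from_quat(s['ee_rot']).as_matrix();print("t",s['time'],"tcp",s['ee_pos'],"z",r0[:,2],"y",r0[:,1],"F",s['ft_force'],"w",s['gripper_width']*.0854,"q",s['joint_pos'])
E
python3 - <<'E'
from m import *
show()
o=ori((0,0,-1),(-.064,.998,0))
plan((.29,.60,.45),None);plan((.42,.3,.45),o);plan((.42,-.11,.45),o)
E
```

```text
t 0.1 tcp [0.2619 0.6217 0.2305] z [-0.0005 -0.0014 -1.    ] y [ 0.3882  0.9216 -0.0015] F [0.0785 0.3931 0.8816] w 0.08537901215259959 q [-1.2558  0.5764  0.0248  1.4378 -0.015   1.129  -0.0565]
dp [-0.0343, -0.0094, -0.2194] rot [0.0, 0.0, 0.0] | 0.222 0.0
dp [-0.2706, -0.2354, -0.2191] rot [-0.08, -0.02, -26.51] | 0.42 26.5
dp [-0.4297, -0.6132, -0.2185] rot [-0.08, -0.02, -26.51] | 0.78 26.5
```

carry_out(rows=[{"dp":[-0.034,-0.009,-0.22],"delta_rot":[0,0,0],"claw":0.06},{"dp":[-0.034,-0.009,-0.22],"delta_rot":[0,0,0],"claw":0.045},{"dp":[-0.034,-0.009,-0.22],"delta_rot":[0,0,-5],"claw":0.045},{"dp":[-0.034,-0.009,-0.22],"delta_rot":[0,0,-10],"claw":0.045},{"dp":[-0.034,-0.009,-0.22],"delta_rot":[0,0,-15],"claw":0.045},{"dp":[-0.27,-0.235,-0.22],"delta_rot":[0,0,-26.5],"claw":0.045},{"dp":[-0.27,-0.235,-0.22],"delta_rot":[0,0,-26.5],"claw":0.045},{"dp":[-0.27,-0.235,-0.22],"delta_rot":[0,0,-26.5],"claw":0.045},{"dp":[-0.27,-0.235,-0.22],"delta_rot":[0,0,-26.5],"claw":0.045},{"dp":[-0.27,-0.235,-0.22],"delta_rot":[0,0,-26.5],"claw":0.045}])

```text
time: 1.1
ee_pos: [0.3896, 0.3689, 0.4511]
ee_rot: [-0.032, 0.999, -0.0, -0.0]
ft_force: [1.6, -0.2, 0.8]
gripper_width: 0.531
```

Run:
```python
from m import *
show()
o=ori((0,0,-1),(-.064,.998,0))
plan((.43,.0,.45),o);plan((.43,-.117,.25),o)
```

```text
t 1.1 tcp [0.3896 0.3689 0.4511] z [-0.0002 -0.0003 -1.    ] y [-0.0636  0.998  -0.0003] F [ 1.5825 -0.1867  0.7865] w 0.045344582159170754 q [-0.8413  0.2479 -0.0061  1.3837  0.0015  1.5104  0.7872]
dp [-0.0169, -0.3708, 0.0012] rot [-0.02, -0.01, -0.02] | 0.371 0.0
dp [-0.0095, -0.4875, 0.2012] rot [-0.02, -0.01, -0.02] | 0.527 0.0
```

carry_out(rows=[{"dp":[-0.017,-0.36,0],"delta_rot":[0,0,0],"claw":0.045},{"dp":[-0.017,-0.36,0],"delta_rot":[0,0,0],"claw":0.045},{"dp":[-0.017,-0.36,0],"delta_rot":[0,0,0],"claw":0.045},{"dp":[-0.017,-0.36,0],"delta_rot":[0,0,0],"claw":0.045},{"dp":[-0.017,-0.36,0],"delta_rot":[0,0,0],"claw":0.045},{"dp":[-0.017,-0.36,0],"delta_rot":[0,0,0],"claw":0.045},{"dp":[-0.017,-0.36,0],"delta_rot":[0,0,0],"claw":0.045},{"dp":[-0.01,-0.4875,0.05],"delta_rot":[0,0,0],"claw":0.045},{"dp":[-0.01,-0.4875,0.1],"delta_rot":[0,0,0],"claw":0.045},{"dp":[-0.01,-0.4875,0.15],"delta_rot":[0,0,0],"claw":0.045}])

```text
time: 2.1
ee_pos: [0.4298, -0.0879, 0.3568]
ee_rot: [-0.03, 1.0, -0.0, 0.002]
ft_force: [2.0, 0.6, 0.0]
gripper_width: 0.529
```

Run:
```python
from m import *
show()
o=ori((0,0,-1),(-.064,.998,0))
plan((.410,-.113,.10),o)
```

```text
t 2.1 tcp [ 0.4298 -0.0879  0.3568] z [ 0.0037 -0.0007 -1.    ] y [-0.0605  0.9982 -0.0009] F [1.9794 0.6457 0.012 ] w 0.04519945972468142 q [-0.2252  0.1158  0.3669  1.811  -0.044   1.219   1.7858]
dp [0.0222, -0.0237, 0.2567] rot [-0.05, 0.21, -0.2] | 0.259 0.3
```

carry_out(rows=[{"dp":[0.022,-0.025,0.256],"delta_rot":[0,0,0],"claw":0.045},{"dp":[0.022,-0.025,0.256],"delta_rot":[0,0,0],"claw":0.045},{"dp":[0.022,-0.025,0.256],"delta_rot":[0,0,0],"claw":0.045},{"dp":[0.022,-0.025,0.256],"delta_rot":[0,0,0],"claw":0.045},{"dp":[0.022,-0.025,0.256],"delta_rot":[0,0,0],"claw":0.045},{"dp":[0.022,-0.025,0.256],"delta_rot":[0,0,0],"claw":0.045},{"dp":[0.022,-0.025,0.256],"delta_rot":[0,0,0],"claw":0.045}])

```text
time: 2.8
ee_pos: [0.4085, -0.111, 0.1002]
ee_rot: [-0.031, 1.0, 0.0, -0.002]
ft_force: [0.4, -0.4, 0.4]
gripper_width: 0.526
```

Run:
```python
from m import *
show()
for n,b in(("side",(200,150,360,270)),("top",(240,190,340,265))):
    p,d=save(n,n+"1");crop(p,n+"1c",*b,5 if n=="side" else 7)
print(proj("top",state()['ee_pos']),proj("side",state()['ee_pos']))
```

```text
t 2.8 tcp [ 0.4085 -0.111   0.1002] z [-0.0034  0.0005 -1.    ] y [-0.0627  0.998   0.0007] F [ 0.4262 -0.3581  0.4347] w 0.044899477142479036 q [-0.0477  0.4289  0.2804  2.2382 -0.2396  0.505   2.053 ]
[275.7996 236.7832] [257.6949 211.2864]
```

View pics/side1c.png

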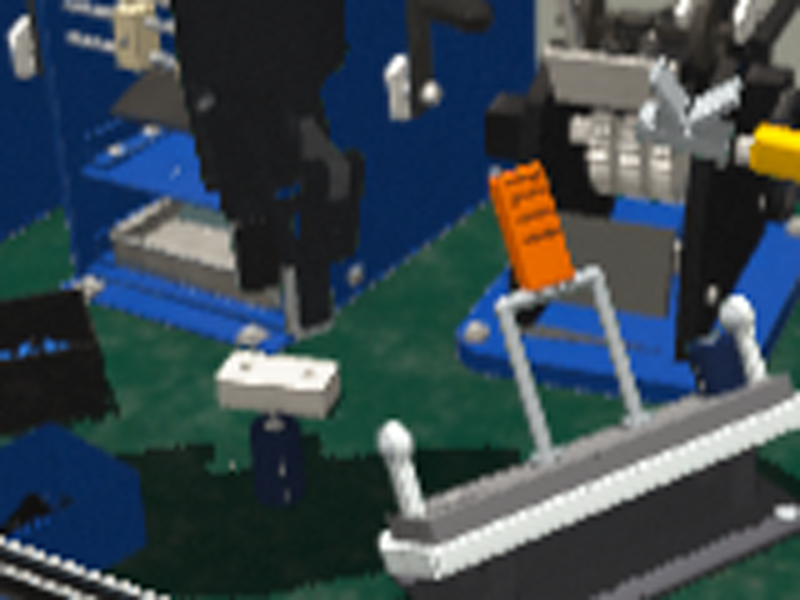

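View pics/top1c.png

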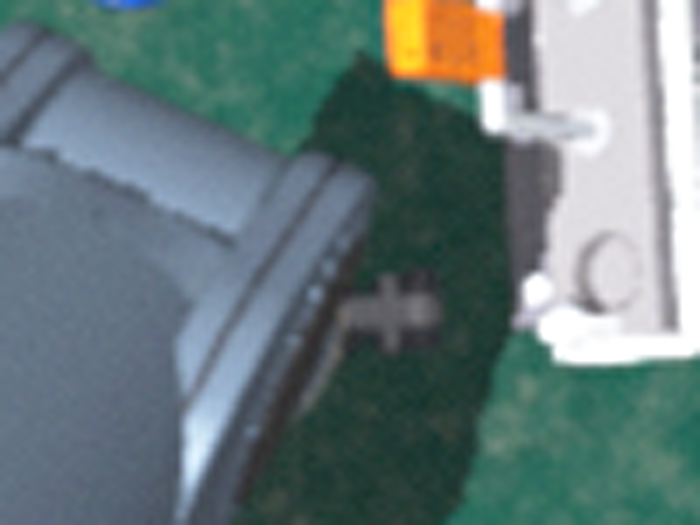

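Run:
```python
from m import *
o=ori((0,0,-1),(-.064,.998,0))
plan((.399,-.112,.045),o);plan((.399,-.112,.019),o)
```

```text
dp [0.0117, -0.0002, 0.0572] rot [-0.01, 0.12, -0.02] | 0.058 0.1
dp [0.0118, -0.0002, 0.0832] rot [-0.01, 0.12, -0.02] | 0.084 0.1
```

carry_out(rows=[{"dp":[0.0118,0,0.03],"delta_rot":[0,0.1,0],"claw":0.045},{"dp":[0.0118,0,0.05],"delta_rot":[0,0.1,0],"claw":0.045},{"dp":[0.0118,0,0.05],"delta_rot":[0,0.1,0],"claw":0.045}])

```text
time: 3.2
ee_pos: [0.3983, -0.1114, 0.0512]
ee_rot: [-0.032, 0.999, 0.0, -0.0]
ft_force: [0.1, -0.6, 0.4]
gripper_width: 0.524
```

Run:
```python
from m import *
show()
o=ori((0,0,-1),(-.064,.998,0))
plan((.399,-.112,.02),o)
p,d=save("side","side2");crop(p,"side2c",215,180,305,260,8)
```

```text
t 3.2 tcp [ 0.3983 -0.1114  0.0512] z [-0.0008  0.0003 -1.    ] y [-0.0642  0.9979  0.0003] F [ 0.051  -0.5878  0.3615] w 0.04472506635994274 q [ 0.018   0.5145  0.2023  2.3092 -0.3     0.3417  2.1134]
dp [-0.0007, -0.0007, 0.0312] rot [0.02, -0.04, 0.01] | 0.031 0.0
```

View pics/side2c.png

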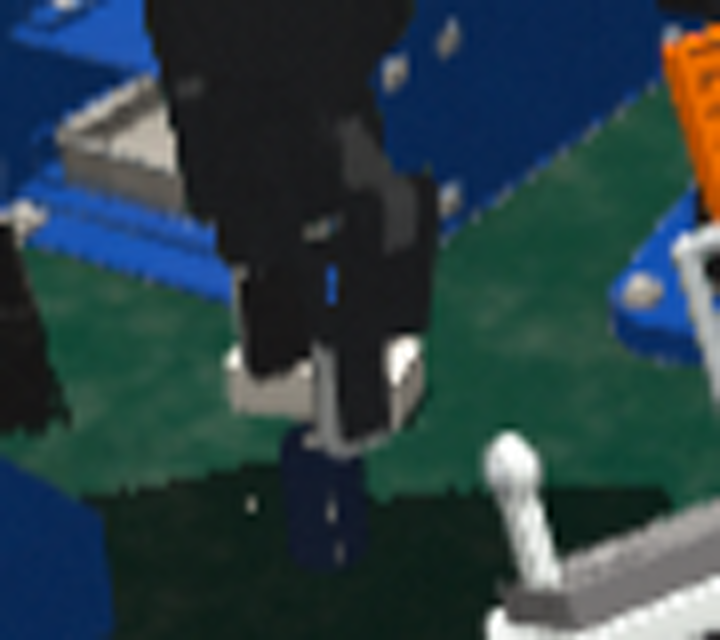

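carry_out(rows=[{"dp":[-0.0012,-0.0005,0.018],"delta_rot":[0,0,0],"claw":0.045},{"dp":[-0.0012,-0.0005,0.031],"delta_rot":[0,0,0],"claw":0.045},{"dp":[-0.0012,-0.0005,0.031],"delta_rot":[0,0,0],"claw":0.045}])

```text
time: 3.55
ee_pos: [0.4, -0.1121, 0.0205]
ee_rot: [-0.032, 0.999, -0.0, -0.0]
ft_force: [1.1, -0.2, 0.5]
gripper_width: 0.526
```

carry_out(rows=[{"dp":[0,0,0],"delta_rot":[0,0,0],"claw":0.03},{"dp":[0,0,0],"delta_rot":[0,0,0],"claw":0.027},{"dp":[0,0,0],"delta_rot":[0,0,0],"claw":0.02},{"dp":[0,0,0],"delta_rot":[0,0,0],"claw":0.015},{"dp":[0,0,0],"delta_rot":[0,0,0],"claw":0.015}], grip_force=50)

```text
time: 4.05
ee_pos: [0.3996, -0.1122, 0.021]
ee_rot: [-0.032, 0.999, -0.0, 0.0]
ft_force: [-0.8, 1.1, 13.0]
gripper_width: 0.272
```

Run:
```python
from m import *
show()
p,d=save("side","side3");crop(p,"side3c",215,180,305,260,8)
```

```text
t 4.05 tcp [ 0.3996 -0.1122  0.021 ] z [ 0.0007 -0.0003 -1.    ] y [-0.0637  0.998  -0.0004] F [-0.7854  1.0867 13.0025] w 0.023200113243740786 q [ 0.0586  0.5783  0.1485  2.3288 -0.3298  0.2518  2.1378]
```

View pics/side3c.png

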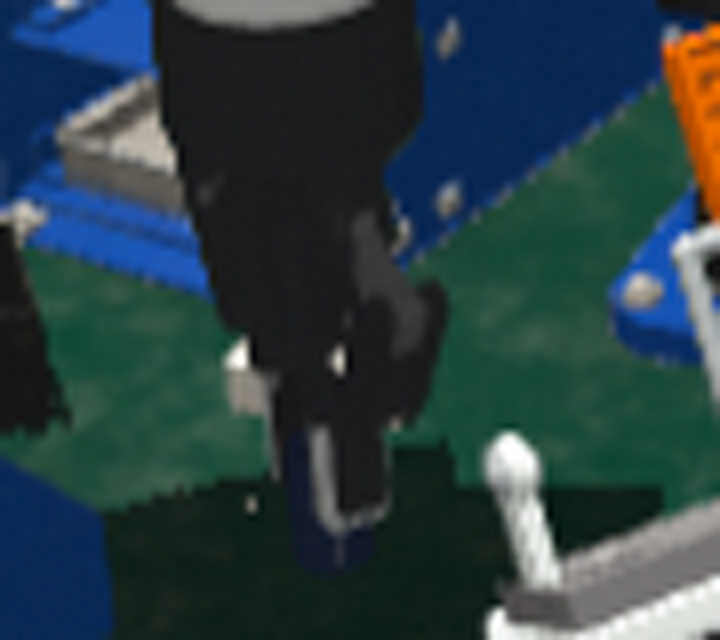

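carry_out(rows=[{"dp":[0,0,-0.03],"delta_rot":[0,0,0],"claw":0.015},{"dp":[0,0,-0.08],"delta_rot":[0,0,0],"claw":0.015},{"dp":[0,0,-0.13],"delta_rot":[0,0,0],"claw":0.015},{"dp":[0,0,-0.16],"delta_rot":[0,0,0],"claw":0.015},{"dp":[0,0,-0.16],"delta_rot":[0,0,0],"claw":0.015}])

```text
time: 4.6
ee_pos: [0.401, -0.1126, 0.184]
ee_rot: [-0.032, 0.999, -0.0, 0.003]
ft_force: [0.3, -0.5, -1.1]
gripper_width: 0.272
```

Run:
```python
from m import *
show()
from scipy.optimize import least_squares
f=[((182,57),(418,200),(0,96.5,49.5)),((210,520),(47,338),(0,-96.5,49.5)),((148,222),(263,163),(0,26,92)),((152,342),(168,194),(0,-26,92)),
((231,231),(313,316),(0,26,18)),((235,351),(210,360),(0,-26,18)),((68,304),(155,58),(-7,-13,150)),((62,240),(205,40),(-7,13,150)),((251,472),None,(0,-78,16.5))]
def rot(yaw,tilt):
    y=np.array([np.cos(yaw),np.sin(yaw),0]);z=np.array([-np.sin(yaw)*np.sin(tilt),np.cos(yaw)*np.sin(tilt),np.cos(tilt)])
    return np.stack([np.cross(y,z),y,z],1)
def res(x,use=("top","side"),full=False):
    Q=rot(x[3],np.radians(28));o=[]
    for t,s,m in f:
        X=Q@np.array(m)/1000+x[:3]
        if "top" in use:o+=list(proj("top",X)-T(*t))
        if s is not None and "side" in use:o+=list(proj("side",X)-S(*s))
    return np.array(o)
for use in(("top","side"),("side",),("top",)):
    z=least_squares(res,[.51,-.234,.04,.07],args=(use,),loss="soft_l1",f_scale=.7)
    x=z.x;Q=rot(x[3],np.radians(28));print(use,x[:3],np.degrees(x[3]),"cup",Q@[0,-.078,.0245]+x[:3],"tab",Q@[0,0,.132]+x[:3]);print(res(x,use).reshape(-1,2).round(1).tolist())
    if len(use)==2: np.savez("pics/car.npz",t=x[:3],R=Q);print(Q)
```

```text
t 4.6 tcp [ 0.401  -0.1126  0.184 ] z [ 0.0063 -0.0005 -1.    ] y [-0.0637  0.998  -0.0009] F [ 0.263  -0.4837 -1.14  ] w 0.023245124592422416 q [-0.1455  0.2741  0.3928  2.158  -0.1576  0.7293  1.9857]
('top', 'side') [ 0.5111 -0.2357  0.0415] 3.891257784005306 cup [ 0.4325 -0.2295  0.0631] tab [ 0.5069 -0.1739  0.158 ]
[[0.5, 0.8], [0.7, 0.8], [0.4, -0.0], [1.3, 0.8], [-0.6, -0.7], [1.2, -0.9], [-0.0, 0.5], [0.3, -0.3], [-0.1, 0.4], [0.7, 0.8], [0.4, 0.5], [1.7, -0.1], [-1.3, 0.3], [-1.2, -0.7], [-0.9, -0.1], [-1.1, -0.1], [-0.7, 0.7]]
[[ 0.0599  0.9977 -0.0319]
 [-0.8809  0.0679  0.4684]
 [ 0.4695  0.      0.8829]]
('side',) [ 0.5165 -0.2216  0.0323] 1.705495257867887 cup [ 0.4382 -0.2124  0.054 ] tab [ 0.5146 -0.1596  0.1489]
[[0.3, 1.6], [0.4, -0.2], [0.8, -0.5], [-0.2, -0.3], [-0.3, 0.8], [0.5, -0.6], [-1.0, -0.2], [-0.9, 0.5]]
('top',) [ 0.513 -0.236  0.032] 4.268053651407178 cup [ 0.4343 -0.2304  0.0537] tab [ 0.5084 -0.1743  0.1486]
[[0.5, 0.8], [0.8, -0.6], [-0.4, -0.9], [0.3, 0.2], [-0.1, 0.2], [0.6, 0.1], [-0.8, 0.1], [-0.5, -0.2], [-0.4, 0.1]]
```

```bash
cat >> m.py <<'E'
def car():
    z=np.load("pics/car.npz");return z['t'],z['R']
def cpose(m,flip=False):
    t,Q=car();return Q@np.array(m)+t, ori(-Q[:,2],-Q[:,0])
E
python3 - <<'E'
from m import *
for z in(.14,.095):
    p,o=cpose((0,-.078,z));print(p);plan(p,o)
E
```

```text
[ 0.4288 -0.1754  0.1651]
dp [-0.0236, -0.0644, 0.0191] rot [27.95, 0.29, -0.32] | 0.071 27.9
[ 0.4302 -0.1965  0.1254]
dp [-0.0234, -0.0855, 0.0589] rot [27.95, 0.29, -0.32] | 0.106 27.9
```

carry_out(rows=[{"dp":[-0.006,-0.01,0],"delta_rot":[7,0,0],"claw":0.015},{"dp":[-0.012,-0.03,0],"delta_rot":[14,0,0],"claw":0.015},{"dp":[-0.0236,-0.05,0.01],"delta_rot":[21,0.2,-0.2],"claw":0.015},{"dp":[-0.0236,-0.064,0.019],"delta_rot":[28,0.3,-0.3],"claw":0.015},{"dp":[-0.0236,-0.064,0.019],"delta_rot":[28,0.3,-0.3],"claw":0.015},{"dp":[-0.0236,-0.064,0.019],"delta_rot":[28,0.3,-0.3],"claw":0.015}])

```text
time: 5.2
ee_pos: [0.426, -0.1738, 0.1603]
ee_rot: [-0.035, 0.97, -0.241, 0.003]
ft_force: [-0.0, -0.6, -0.3]
gripper_width: 0.268
```

Run:
```python
from m import *
show()
p,o=cpose((0,-.078,.140));plan(p,o)
p,o=cpose((0,-.078,.098));plan(p,o)
for n,b in(("side",(240,160,350,270)),("top",(270,190,350,260))):
    p,d=save(n,n+"4");crop(p,n+"4c",*b,5.4 if n=="side" else 8)
```

```text
t 5.2 tcp [ 0.426  -0.1738  0.1603] z [ 0.0227 -0.4678 -0.8836] y [-0.0657  0.8812 -0.4682] F [-0.0412 -0.6068 -0.3379] w 0.02291514432242089 q [-0.6015  0.4663  0.7183  2.2433  0.3811  0.5151  1.3649]
dp [-0.0027, -0.0038, -0.0034] rot [0.08, -0.52, 0.33] | 0.006 0.6
dp [-0.003, -0.0039, 0.0386] rot [0.08, -0.52, 0.33] | 0.039 0.6
```

View pics/side4c.png

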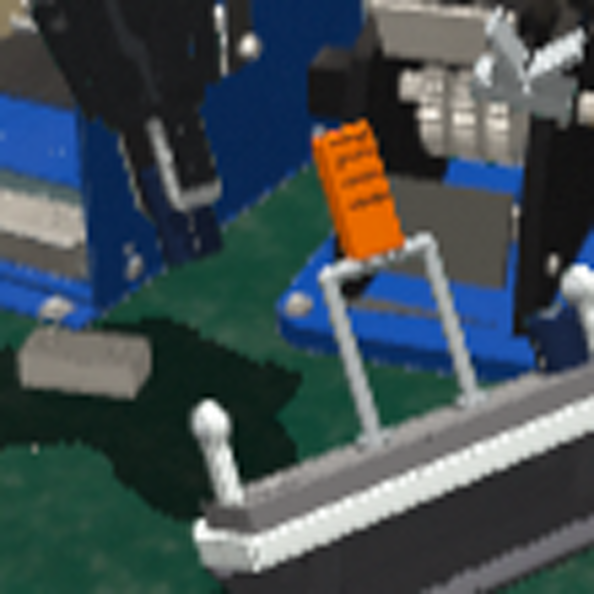

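View pics/top4c.png

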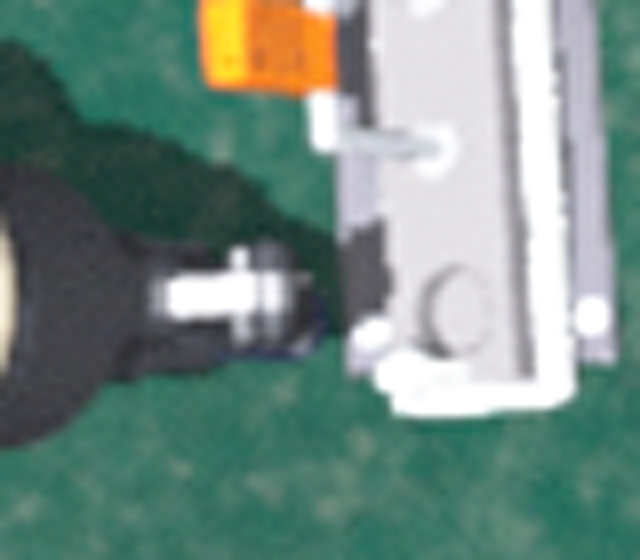

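Run:
```python
from m import *
s=state();r=R.from_quat(s['ee_rot']).as_matrix()
A=lambda X:((proj("side",X)-[240,160]+.5)*5.4-.5).round(0)
B=lambda X:((proj("top",X)-[270,190]+.5)*8-.5).round(0)
for a in(-.073,-.02,0,.021):
    X=s['ee_pos']+a*r[:,2];print(a,A(X),B(X))
X=s['ee_pos']+.021*r[:,2]
for k in(0,1):
  for sg in(-1,1):
    print("foot rim",k,sg,A(X+sg*.0125*r[:,k]),B(X+sg*.0125*r[:,k]))
for sg in(-1,1):
  print("padedge",A(s['ee_pos']+sg*.011*r[:,0]-.0125*r[:,1]),B(s['ee_pos']+sg*.011*r[:,0]-.0125*r[:,1]))
t,Q=car()
for m in((0,-.078,.018),(0,-.078,.016),(0,-.0965,.0495),(-.022,-.102,.018),(.022,-.102,.018)): print(m,A(Q@m+t),B(Q@m+t))
```

```text
-0.073 [136.  34.] [115. 315.]
-0.02 [173. 160.] [215. 318.]
0 [186. 207.] [251. 320.]
0.021 [201. 257.] [287. 321.]
foot rim 0 -1 [227. 248.] [285. 279.]
foot rim 0 1 [174. 265.] [289. 363.]
foot rim 1 -1 [214. 254.] [324. 318.]
foot rim 1 1 [188. 259.] [250. 324.]
padedge [223. 197.] [286. 278.]
padedge [175. 212.] [290. 354.]
(0, -0.078, 0.018) [277. 482.] [447. 315.]
(0, -0.078, 0.016) [278. 486.] [450. 315.]
(0, -0.0965, 0.0495) [216. 423.] [403. 373.]
(-0.022, -0.102, 0.018) [204. 500.] [391. 395.]
(0.022, -0.102, 0.018) [251. 503.] [513. 386.]
```

Run:
```python
from m import *
p=np.load("pics/side4.npy");crop(p,"side4z",255,175,290,215,14)
p=np.load("pics/top4.npy");crop(p,"top4z",270,205,320,245,14)
```

```text
(no output)
```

View pics/side4z.png

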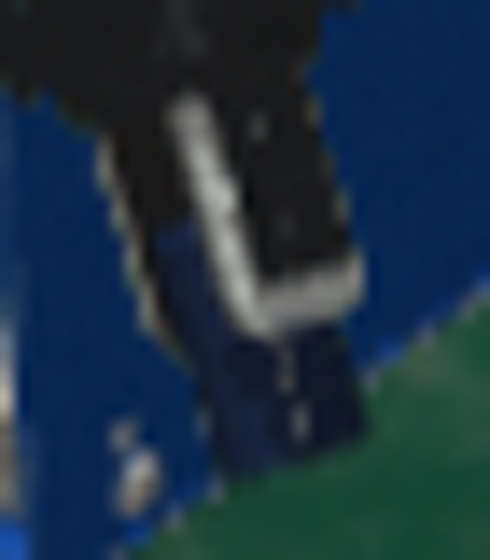

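View pics/top4z.png

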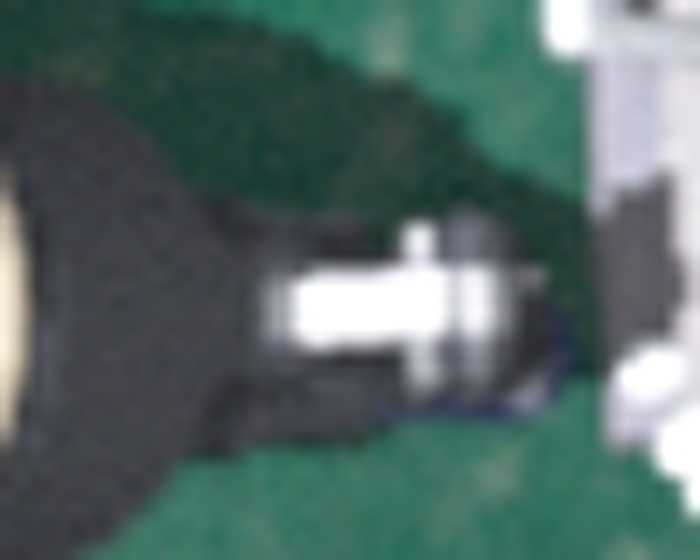

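carry_out(rows=[{"dp":[-0.003,-0.004,0.01],"delta_rot":[0.1,-0.5,0.3],"claw":0.015},{"dp":[-0.003,-0.004,0.03],"delta_rot":[0.1,-0.5,0.3],"claw":0.015},{"dp":[-0.003,-0.004,0.0386],"delta_rot":[0.1,-0.5,0.3],"claw":0.015},{"dp":[-0.003,-0.004,0.0386],"delta_rot":[0.1,-0.5,0.3],"claw":0.015},{"dp":[-0.003,-0.004,0.0386],"delta_rot":[0.1,-0.5,0.3],"claw":0.015}])

```text
time: 5.8
ee_pos: [0.4306, -0.1965, 0.1289]
ee_rot: [-0.031, 0.97, -0.242, 0.009]
ft_force: [0.4, -0.1, 0.2]
gripper_width: 0.277
```

Run:
```python
from m import *
show()
p,o=cpose((0,-.078,.098));plan(p,o)
for n,b in(("side",(255,190,305,260)),("top",(285,205,340,245))):
    p,d=save(n,n+"5");crop(p,n+"5c",*b,8.5 if n=="side" else 14)
s=state();r=R.from_quat(s['ee_rot']).as_matrix()
A=lambda X:((proj("side",X)-[255,190]+.5)*8.5-.5).round(0)
B=lambda X:((proj("top",X)-[285,205]+.5)*14-.5).round(0)
X=s['ee_pos']+.021*r[:,2];print("foot",A(X),B(X))
for k in(0,1):
  for sg in(-1,1):
    print("foot rim",k,sg,A(X+sg*.0125*r[:,k]),B(X+sg*.0125*r[:,k]))
t,Q=car()
for m in((0,-.078,.018),(0,-.078,.016),(0,-.0965,.0495),(-.022,-.102,.018),(.022,-.102,.018)): print(m,A(Q@m+t),B(Q@m+t))
```

```text
t 5.8 tcp [ 0.4306 -0.1965  0.1289] z [ 0.0329 -0.4692 -0.8825] y [-0.056   0.8807 -0.4703] F [ 0.4392 -0.1109  0.1628] w 0.02364858730640547 q [-0.5238  0.5389  0.7055  2.2738  0.3922  0.3832  1.3678]
dp [0.0004, 0.0017, 0.0001] rot [-0.06, 0.06, -0.22] | 0.002 0.2
foot [249. 285.] [420. 332.]
foot rim 0 -1 [290. 271.] [416. 260.]
foot rim 0 1 [207. 300.] [424. 404.]
foot rim 1 -1 [270. 283.] [483. 327.]
foot rim 1 1 [228. 287.] [357. 337.]
(0, -0.078, 0.018) [309. 503.] [572. 341.]
(0, -0.078, 0.016) [311. 511.] [578. 342.]
(0, -0.0965, 0.0495) [213. 412.] [496. 444.]
(-0.022, -0.102, 0.018) [194. 533.] [474. 482.]
(0.022, -0.102, 0.018) [267. 537.] [689. 466.]
```

View pics/side5c.png

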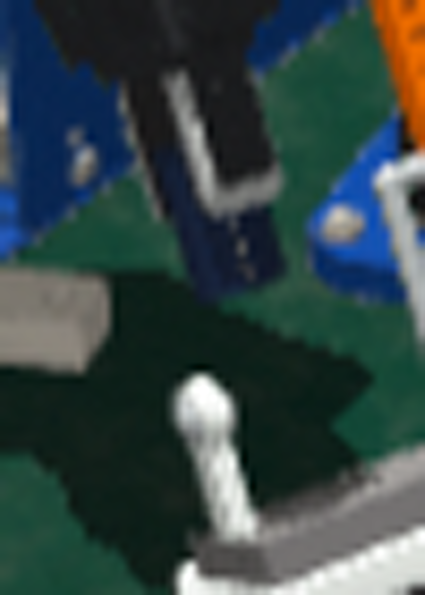

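View pics/top5c.png

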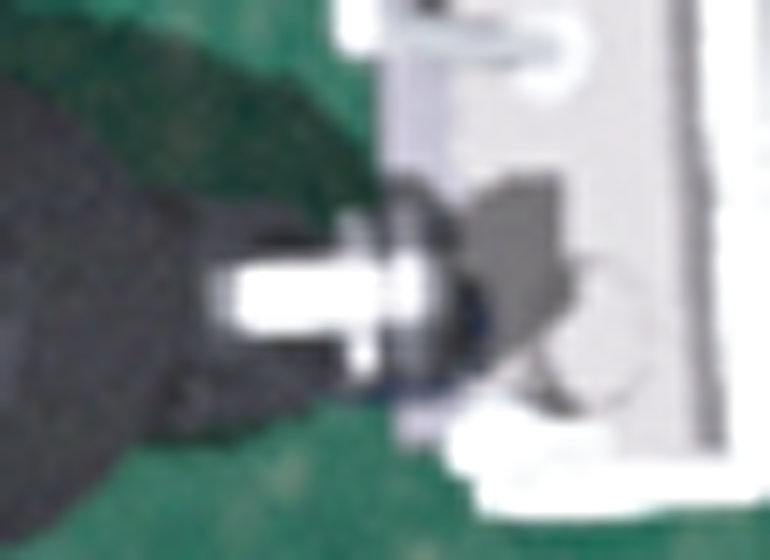

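carry_out(rows=[{"dp":[0.0007,0,0.01],"delta_rot":[0,0,0],"claw":0.015},{"dp":[0.0007,0,0.018],"delta_rot":[0,0,0],"claw":0.015},{"dp":[0.0007,0,0.024],"delta_rot":[0,0,0],"claw":0.015},{"dp":[0.0007,0,0.03],"delta_rot":[0,0,0],"claw":0.015},{"dp":[0.0007,0,0.036],"delta_rot":[0,0,0],"claw":0.015},{"dp":[0.0007,0,0.042],"delta_rot":[0,0,0],"claw":0.015},{"dp":[0.0007,0,0.042],"delta_rot":[0,0,0],"claw":0.015}])

```text
time: 6.6
ee_pos: [0.4315, -0.2161, 0.0908]
ee_rot: [-0.032, 0.97, -0.243, 0.009]
ft_force: [2.7, -0.2, -0.8]
gripper_width: 0.274
```

```bash
cat > lk.py <<'E'
from m import *
import sys
tag=sys.argv[1]
show()
s=state();t,Q=car();r=R.from_quat(s['ee_rot']).as_matrix();print("carrier-frame tcp",Q.T@(s['ee_pos']-t),"F tool",r.T@s['ft_force'])
for n,b in(("side",(255,190,305,260)),("top",(285,205,340,245))):
    p,d=save(n,n+tag);crop(p,n+tag+"c",*b,8.5 if n=="side" else 14)
E
python3 lk.py 6
```

```text
t 6.6 tcp [ 0.4315 -0.2161  0.0908] z [ 0.0327 -0.4702 -0.882 ] y [-0.0581  0.8801 -0.4713] F [ 2.6552 -0.1794 -0.8091] w 0.023420169598456306 q [-0.4516  0.6307  0.6893  2.3025  0.4047  0.2487  1.365 ]
carrier-frame tcp [ 0.0011 -0.0781  0.0553] F tool [-2.6361  0.0691  0.8849]
```

View pics/side6c.png

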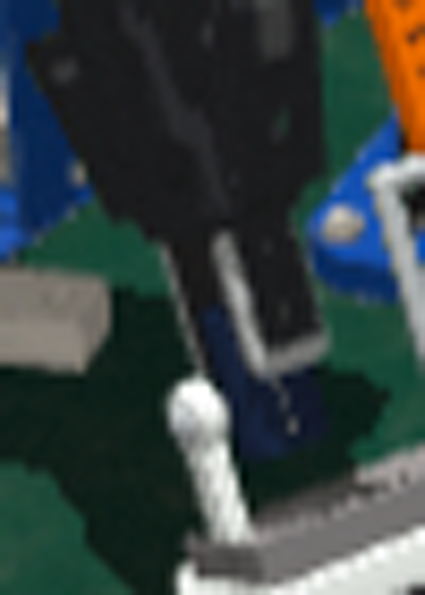

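View pics/top6c.png

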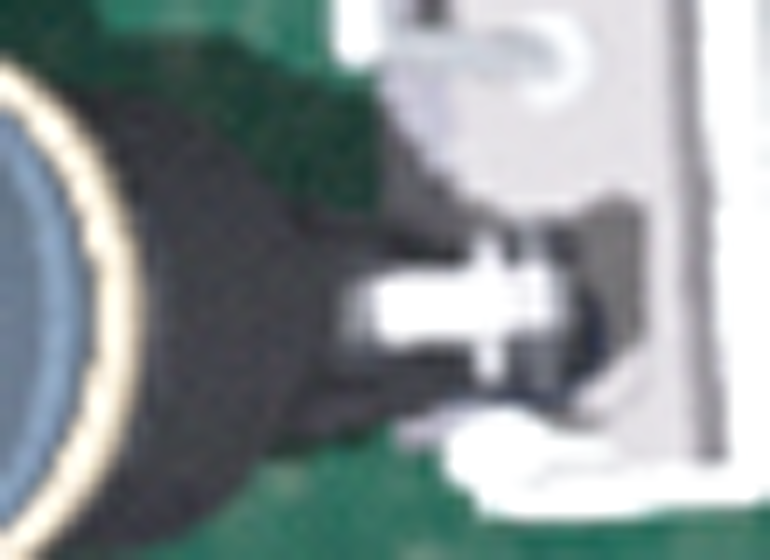

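carry_out(rows=[{"dp":[0,0.001,0.004],"delta_rot":[0,0,0],"claw":0.015},{"dp":[0,0.001,0.008],"delta_rot":[0,0,0],"claw":0.015},{"dp":[0,0.001,0.011],"delta_rot":[0,0,0],"claw":0.015},{"dp":[0,0.001,0.014],"delta_rot":[0,0,0],"claw":0.015},{"dp":[0,0.001,0.014],"delta_rot":[0,0,0],"claw":0.015}])

```text
time: 7.2
ee_pos: [0.4317, -0.2216, 0.0782]
ee_rot: [-0.032, 0.97, -0.243, 0.009]
ft_force: [1.7, -0.9, -0.5]
gripper_width: 0.272
```

```bash
python3 lk.py 7
```

```text
t 7.2 tcp [ 0.4317 -0.2216  0.0782] z [ 0.0328 -0.47   -0.8821] y [-0.058   0.8802 -0.4711] F [ 1.7046 -0.9111 -0.4695] w 0.023257234341006395 q [-0.4292  0.6607  0.6815  2.3101  0.4202  0.2072  1.3494]
carrier-frame tcp [ 0.0001 -0.0782  0.0415] F tool [-1.6394 -0.6796  0.8983]
```

View pics/side7c.png

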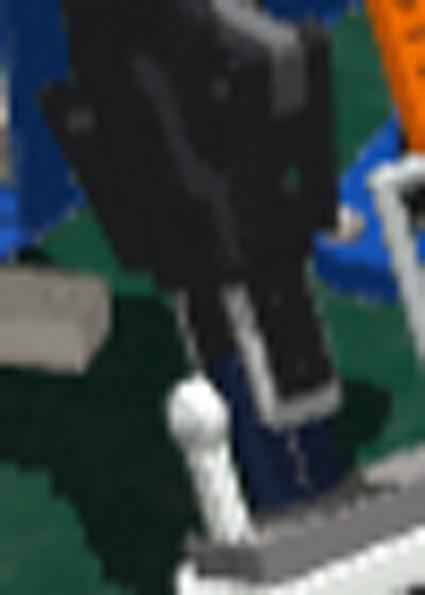

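View pics/top7c.png

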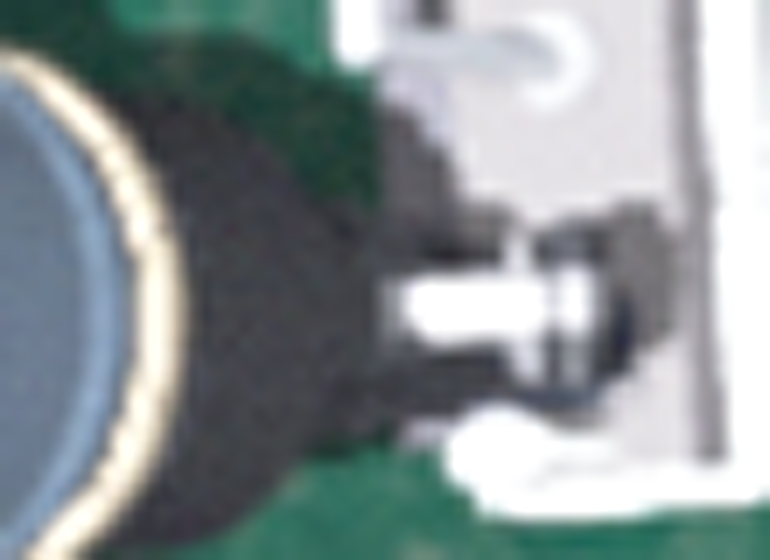

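carry_out(rows=[{"dp":[0,0,0.003],"delta_rot":[0,0,0],"claw":0.015},{"dp":[0,0,0.006],"delta_rot":[0,0,0],"claw":0.015},{"dp":[0,0,0.008],"delta_rot":[0,0,0],"claw":0.015},{"dp":[0,0,0.008],"delta_rot":[0,0,0],"claw":0.015}])

```text
time: 7.7
ee_pos: [0.4322, -0.2236, 0.0718]
ee_rot: [-0.033, 0.97, -0.242, 0.01]
ft_force: [-4.8, 23.4, 32.7]
gripper_width: 0.274
```

```bash
python3 lk.py 8
```

```text
t 7.7 tcp [ 0.4322 -0.2236  0.0718] z [ 0.0346 -0.4683 -0.8829] y [-0.0594  0.8809 -0.4696] F [-4.7619 23.3544 32.6624] w 0.023397373660051773 q [-0.4144  0.6725  0.6698  2.3142  0.4538  0.1877  1.3161]
carrier-frame tcp [-0.0011 -0.0779  0.0349] F tool [  3.0586   5.5169 -39.9392]
```

View pics/side8c.png

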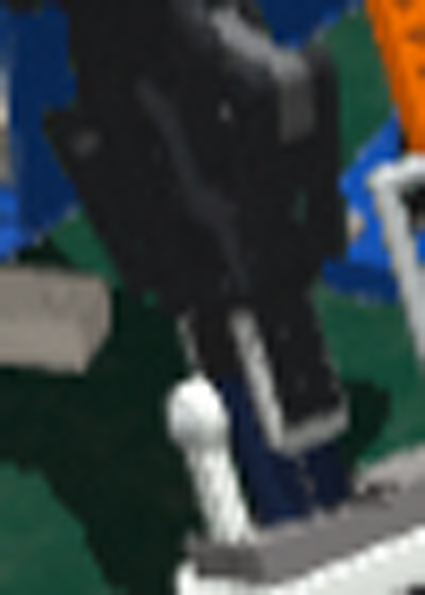

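carry_out(rows=[{"dp":[0.0008,0.001,-0.003],"delta_rot":[0,0,0],"claw":0.015},{"dp":[0.0008,0.001,-0.003],"delta_rot":[0,0,0],"claw":0.015},{"dp":[0.0008,0.001,-0.001],"delta_rot":[0,0,0],"claw":0.015},{"dp":[0.0008,0.001,0.001],"delta_rot":[0,0,0],"claw":0.015},{"dp":[0.0008,0.001,0.001],"delta_rot":[0,0,0],"claw":0.015}])

```text
time: 8.3
ee_pos: [0.4309, -0.2237, 0.071]
ee_rot: [-0.032, 0.97, -0.242, 0.009]
ft_force: [-8.8, 32.9, 54.7]
gripper_width: 0.271
```

```bash
python3 lk.py 9
```

```text
t 8.3 tcp [ 0.4309 -0.2237  0.071 ] z [ 0.034  -0.4689 -0.8826] y [-0.0584  0.8806 -0.4702] F [-8.835  32.8539 54.7291] w 0.02314595880150888 q [-0.4112  0.6719  0.664   2.3174  0.4825  0.1865  1.2851]
carrier-frame tcp [-0.0015 -0.0792  0.0343] F tool [  6.454    3.7162 -64.0097]
```

View pics/top9c.png

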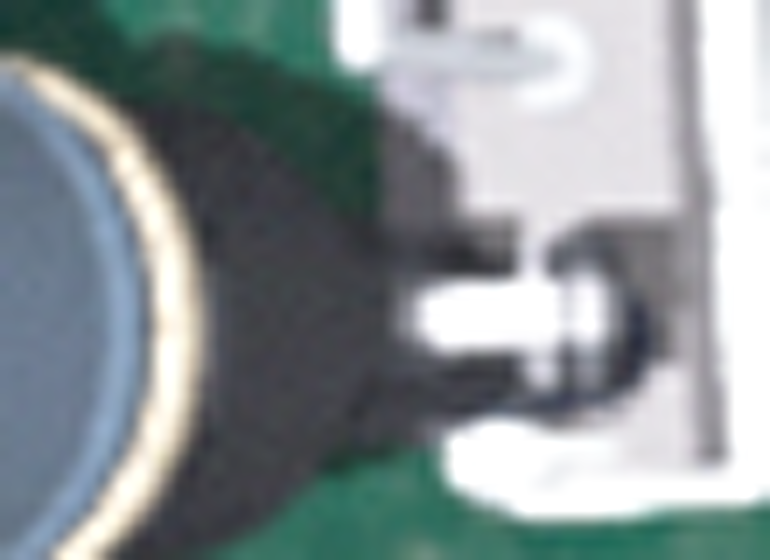

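carry_out(rows=[{"dp":[0,0,-0.003],"delta_rot":[0,0,0],"claw":0.015},{"dp":[0,0,-0.006],"delta_rot":[0,0,0],"claw":0.015},{"dp":[0,0,-0.006],"delta_rot":[0,0,0],"claw":0.015}])

```text
time: 8.7
ee_pos: [0.4313, -0.2221, 0.0755]
ee_rot: [-0.032, 0.97, -0.243, 0.009]
ft_force: [2.8, 0.4, 0.5]
gripper_width: 0.271
```

```bash
python3 lk.py 10
python3 - <<'E'
from m import *
p=np.load("pics/side10.npy");crop(p,"side10z",268,222,310,262,14)
p=np.load("pics/top10.npy");crop(p,"top10z",305,212,345,247,16)
s=state();r=R.from_quat(s['ee_rot']).as_matrix();t,Q=car()
A=lambda X:((proj("side",X)-[268,222]+.5)*14-.5).round(0)
B=lambda X:((proj("top",X)-[305,212]+.5)*16-.5).round(0)
X=s['ee_pos']+.021*r[:,2]
print("tcp",A(s['ee_pos']),"foot",A(X),B(X))
for k in(0,1):
  for sg in(-1,1): print("rim",k,sg,A(X+sg*.0125*r[:,k]),B(X+sg*.0125*r[:,k]),"cup",A(Q@(np.array([0,-.078,.016])+sg*.0135*np.eye(3)[1-k])+t),B(Q@(np.array([0,-.078,.016])+sg*.0135*np.eye(3)[1-k])+t))
for sg in(-1,1): print("pad",A(s['ee_pos']+sg*.011*r[:,0]-.0125*r[:,1]))
E
```

```text
t 8.7 tcp [ 0.4313 -0.2221  0.0755] z [ 0.0335 -0.4699 -0.8821] y [-0.0579  0.8802 -0.4711] F [2.8397 0.3521 0.5357] w 0.023131790381870333 q [-0.417   0.6612  0.6636  2.3134  0.4799  0.2032  1.2869]
carrier-frame tcp [-0.0008 -0.0787  0.0389] F tool [-2.8581 -0.1068 -0.5427]
tcp [283. 259.] foot [321. 385.] [332. 283.]
rim 0 -1 [388. 359.] [327. 205.] cup [258. 423.] [345. 363.]
rim 0 1 [254. 412.] [336. 362.] cup [402. 365.] [335. 194.]
rim 1 -1 [357. 386.] [401. 278.] cup [292. 392.] [266. 285.]
rim 1 1 [286. 384.] [263. 289.] cup [369. 395.] [415. 272.]
pad [378. 236.]
pad [259. 282.]
```

View pics/side10z.png

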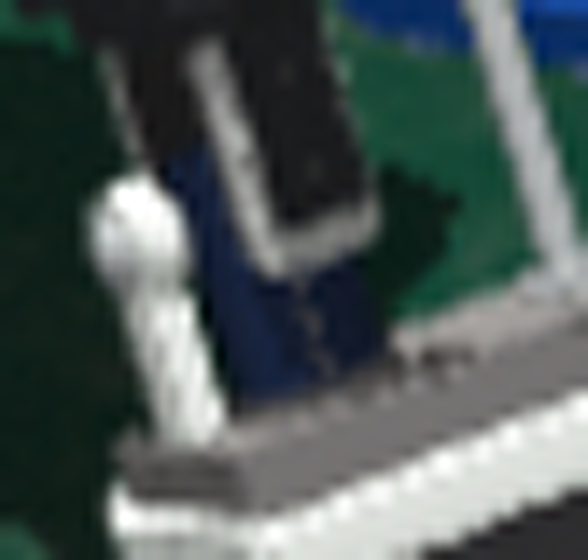

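View pics/top10z.png

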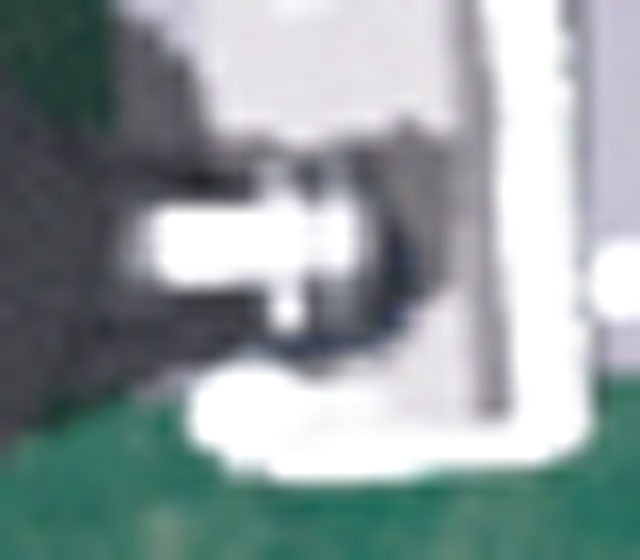

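```bash
cat > f.py <<'E'
from m import *
s=state();t,Q=car();r=R.from_quat(s['ee_rot']).as_matrix()
print("t",s['time'],"carTCP mm",1000*(Q.T@(s['ee_pos']-t)),"Ftool",r.T@s['ft_force'],"Mtool",r.T@s['wrist_torque'],"q",s['joint_pos'][[3,5]],"w",s['gripper_width']*85.4)
E
python3 f.py
```

```text
t 8.8 carTCP mm [ -0.7539 -78.7883  38.6616] Ftool [-2.0039 -0.0506  0.2845] Mtool [-0.5288 -0.4201 -0.03  ] q [2.3135 0.2029] w 23.174050087960968
```

carry_out(rows=[{"dp":[0,0,0.002],"delta_rot":[0,0,0],"claw":0.015},{"dp":[0,0,0.003],"delta_rot":[0,0,0],"claw":0.015},{"dp":[0,0,0.003],"delta_rot":[0,0,0],"claw":0.015}])

```text
time: 9.1
ee_pos: [0.4311, -0.2235, 0.0727]
ee_rot: [-0.032, 0.97, -0.243, 0.009]
ft_force: [0.7, 4.5, 8.7]
gripper_width: 0.274
```

```bash
python3 f.py
```

```text
t 9.1 carTCP mm [ -0.8684 -78.9186  35.806 ] Ftool [-1.0331 -0.1921 -9.7114] Mtool [-0.3679 -0.2237  0.0027] q [2.315  0.1952] w 23.399354623373032
```

carry_out(rows=[{"dp":[0,0.0012,-0.002],"delta_rot":[0,0,0],"claw":0.015},{"dp":[0,0.0012,-0.002],"delta_rot":[0,0,0],"claw":0.015},{"dp":[0,0.0012,0],"delta_rot":[0,0,0],"claw":0.015},{"dp":[0,0.0012,0.001],"delta_rot":[0,0,0],"claw":0.015},{"dp":[0,0.0012,0.001],"delta_rot":[0,0,0],"claw":0.015}])

```text
time: 9.6
ee_pos: [0.431, -0.2225, 0.0715]
ee_rot: [-0.032, 0.97, -0.242, 0.009]
ft_force: [-1.6, 9.7, 16.8]
gripper_width: 0.27
```

```bash
python3 f.py
```

```text
t 9.6 carTCP mm [ -2.3028 -78.9687  35.1639] Ftool [  0.8866   0.7294 -19.4401] Mtool [-0.4716  0.1252  0.0119] q [2.3166 0.1932] w 23.025708414329095
```

carry_out(rows=[{"dp":[0.0012,0,-0.003],"delta_rot":[0,0,0],"claw":0.015},{"dp":[0.0012,0,-0.003],"delta_rot":[0,0,0],"claw":0.015},{"dp":[0.0012,0,-0.001],"delta_rot":[0,0,0],"claw":0.015},{"dp":[0.0012,0,0],"delta_rot":[0,0,0],"claw":0.015},{"dp":[0.0012,0,0],"delta_rot":[0,0,0],"claw":0.015}])

```text
time: 10.1
ee_pos: [0.4303, -0.2226, 0.0711]
ee_rot: [-0.033, 0.97, -0.242, 0.009]
ft_force: [2.3, 1.9, -2.9]
gripper_width: 0.269
```

```bash
python3 f.py
```

```text
t 10.1 carTCP mm [ -2.5132 -79.7309  34.8075] Ftool [-2.3703  2.9218  1.7364] Mtool [-1.3042 -0.5357 -0.0505] q [2.3191 0.1913] w 23.002108631209797
```

carry_out(rows=[{"dp":[0.0002,0.0003,0.002],"delta_rot":[0,0,0],"claw":0.015},{"dp":[0.0002,0.0003,0.004],"delta_rot":[0,0,0],"claw":0.015},{"dp":[0.0002,0.0003,0.004],"delta_rot":[0,0,0],"claw":0.015}])

```text
time: 10.4
ee_pos: [0.43, -0.2245, 0.0672]
ee_rot: [-0.032, 0.97, -0.242, 0.009]
ft_force: [3.2, 0.9, -4.1]
gripper_width: 0.267
```

```bash
python3 f.py
```

```text
t 10.4 carTCP mm [ -2.691  -80.1272  30.5189] Ftool [-3.2216  2.5253  3.2819] Mtool [-1.2183 -0.7037  0.0093] q [2.3212 0.1825] w 22.830778285337942
```

carry_out(rows=[{"dp":[0,0.0002,0.002],"delta_rot":[0,0,0],"claw":0.015},{"dp":[0,0.0002,0.004],"delta_rot":[0,0,0],"claw":0.015},{"dp":[0,0.0002,0.004],"delta_rot":[0,0,0],"claw":0.015}])

```text
time: 10.7
ee_pos: [0.4301, -0.2263, 0.0638]
ee_rot: [-0.032, 0.97, -0.243, 0.009]
ft_force: [3.5, 1.7, -4.9]
gripper_width: 0.273
```

```bash
python3 f.py
```

```text
t 10.7 carTCP mm [ -2.6461 -80.1567  26.636 ] Ftool [-3.5796  3.5902  3.6038] Mtool [-1.2066 -0.6937  0.0364] q [2.3226 0.1783] w 23.289903907364728
```

carry_out(rows=[{"dp":[0,0.0002,0.0015],"delta_rot":[0,0,0],"claw":0.015},{"dp":[0,0.0002,0.003],"delta_rot":[0,0,0],"claw":0.015},{"dp":[0,0.0002,0.003],"delta_rot":[0,0,0],"claw":0.015}])

```text
time: 11.0
ee_pos: [0.4299, -0.2276, 0.0612]
ee_rot: [-0.032, 0.97, -0.243, 0.009]
ft_force: [2.5, 0.6, -3.2]
gripper_width: 0.271
```

```bash
python3 f.py
```

```text
t 11.0 carTCP mm [ -2.7319 -80.4062  23.7178] Ftool [-2.5251  1.865   2.5906] Mtool [-0.9858 -0.6376  0.0066] q [2.3238 0.1771] w 23.109035662057828
```

carry_out(rows=[{"dp":[0,0,0.001],"delta_rot":[0,0,0],"claw":0.015},{"dp":[0,0,0.002],"delta_rot":[0,0,0],"claw":0.015},{"dp":[0,0,0.002],"delta_rot":[0,0,0],"claw":0.015}])

```text
time: 11.3
ee_pos: [0.4301, -0.2287, 0.0598]
ee_rot: [-0.032, 0.97, -0.243, 0.009]
ft_force: [1.0, 2.9, 3.9]
gripper_width: 0.273
```

```bash
python3 f.py
```

```text
t 11.3 carTCP mm [ -2.4353 -80.3204  22.0452] Ftool [-1.2318  0.6565 -4.7848] Mtool [-0.7164 -0.4054  0.02  ] q [2.3242 0.177 ] w 23.29262872933042
```

carry_out(rows=[{"dp":[0,0,0.001],"delta_rot":[0,0,0],"claw":0.015},{"dp":[0,0,0.001],"delta_rot":[0,0,0],"claw":0.015},{"dp":[0,0,0.001],"delta_rot":[0,0,0],"claw":0.015}])

```text
time: 11.6
ee_pos: [0.4303, -0.2288, 0.0596]
ee_rot: [-0.032, 0.97, -0.243, 0.01]
ft_force: [-1.2, 13.6, 25.0]
gripper_width: 0.269
```

```bash
python3 f.py; python3 lk.py 11;python3 -c "
from m import *
p=np.load('pics/side11.npy');crop(p,'side11z',260,200,310,255,11)"
```

```text
t 11.6 carTCP mm [ -2.3551 -80.1478  21.7882] Ftool [  0.2082   0.2764 -28.4792] Mtool [-0.5892  0.1229 -0.0144] q [2.3246 0.1776] w 22.935145258468964
t 11.6 tcp [ 0.4303 -0.2288  0.0596] z [ 0.0343 -0.4701 -0.8819] y [-0.0574  0.8801 -0.4714] F [-1.2014 13.6188 24.9854] w 0.022935145258468962 q [-0.3598  0.6807  0.6     2.3246  0.7336  0.1776  1.0279]
carrier-frame tcp [-0.0024 -0.0801  0.0218] F tool [  0.2082   0.2764 -28.4792]
```

View pics/side11z.png

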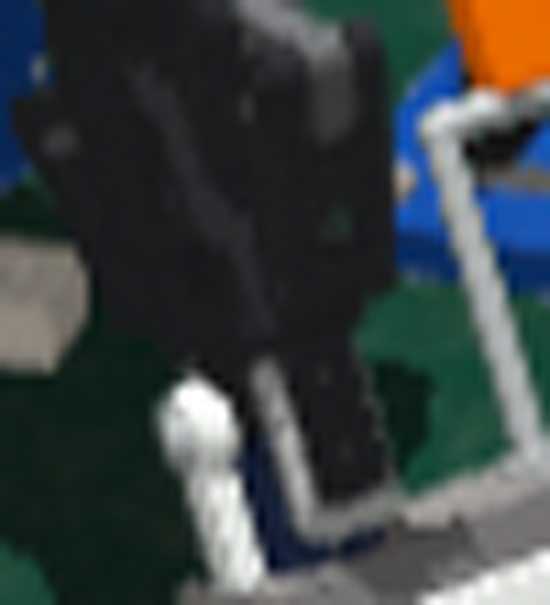

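carry_out(rows=[{"dp":[0,0,-0.001],"delta_rot":[0,0,0],"claw":0.035},{"dp":[0,0,-0.001],"delta_rot":[0,0,0],"claw":0.045},{"dp":[0,0,-0.001],"delta_rot":[0,0,0],"claw":0.045},{"dp":[0,0,-0.02],"delta_rot":[0,0,0],"claw":0.045},{"dp":[0,0,-0.05],"delta_rot":[0,0,0],"claw":0.045},{"dp":[0,0,-0.07],"delta_rot":[0,0,0],"claw":0.045},{"dp":[0,0,-0.07],"delta_rot":[0,0,0],"claw":0.045}])

```text
time: 12.4
ee_pos: [0.4285, -0.1954, 0.1218]
ee_rot: [-0.032, 0.97, -0.242, 0.01]
ft_force: [-0.1, -0.4, -1.1]
gripper_width: 0.529
```

```bash
python3 f.py; python3 lk.py 12;python3 -c "
from m import *
p=np.load('pics/side12.npy');crop(p,'side12z',260,180,375,265,6.5)
p=np.load('pics/top12.npy');crop(p,'top12z',285,150,350,245,6)"
```

```text
t 12.4 carTCP mm [ -2.7212 -79.6773  92.3972] Ftool [0.1707 0.1383 1.1382] Mtool [-0.4867 -0.0464  0.0258] q [2.2848 0.4292] w 45.20749209635702
t 12.4 tcp [ 0.4285 -0.1954  0.1218] z [ 0.0359 -0.469  -0.8825] y [-0.0571  0.8806 -0.4703] F [-0.1374 -0.4235 -1.0703] w 0.04520749209635702 q [-0.3966  0.499   0.4991  2.2848  0.6506  0.4292  1.0822]
carrier-frame tcp [-0.0027 -0.0797  0.0924] F tool [0.1707 0.1383 1.1382]
```

View pics/side12z.png

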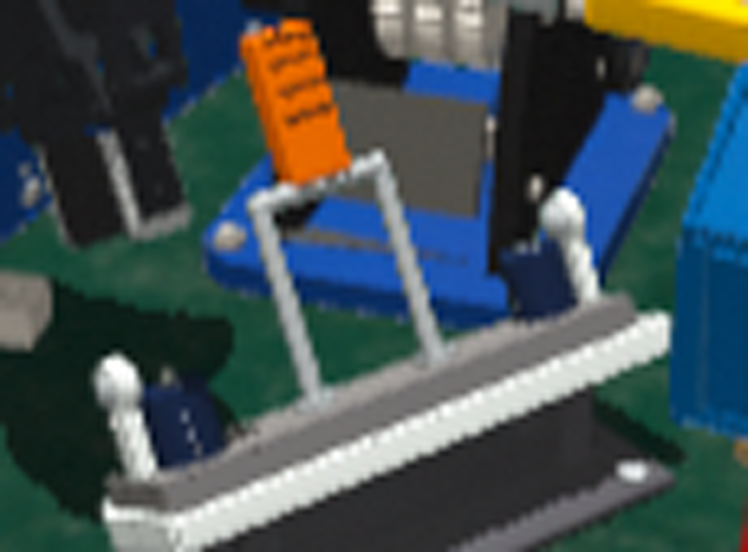

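View pics/top12z.png

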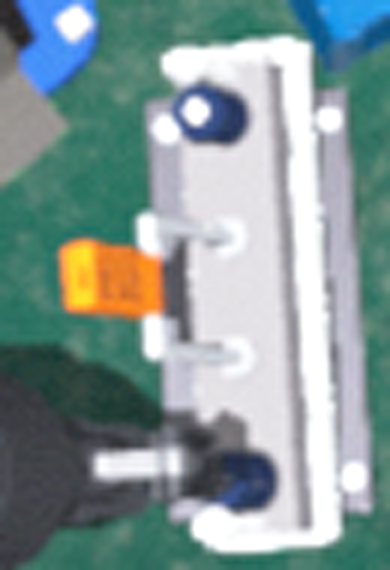

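Run:
```python
from m import *
t,Q=car()
for n in("side","top"):
    d=np.load(f"pics/{n}12d.npy");p=np.load(f"pics/{n}12.npy");P=(pts(n,d)-t)@Q*1000
    h=cv2.cvtColor(p,cv2.COLOR_RGB2HSV);b=cv2.inRange(h,(105,60,15),(130,255,150))>0
    for y0 in(-78,78):
        m=b&(abs(P[...,1]-y0)<20)&(abs(P[...,0])<20)&(P[...,2]>20)&(P[...,2]<60)&(d>0)
        q=P[m];print(n,y0,len(q),"z pct",np.percentile(q[:,2],[5,50,80,90,95,99]) if len(q) else 0)
    # block top
    m=(abs(P[...,0])<12)&(abs(P[...,1])<55)&(abs(P[...,2]-18)<8)&(abs(abs(P[...,1])-26)>8)&(d>0);print(n,"block",np.median(P[m][:,2]),m.sum())
# far/near px measures of top edge: triangulate not possible; leg foot & ball shift
```

```text
side -78 117 z pct [21.2414 32.3157 39.3557 41.9945 42.5462 42.8337]
side 78 97 z pct [20.9645 32.4202 39.2038 41.7462 42.5276 42.9227]
side block 15.95299184540171 69
top -78 57 z pct [22.437  38.7259 42.9934 44.4735 46.0624 47.0012]
top 78 52 z pct [21.9657 37.0109 42.5986 44.379  44.7309 45.4211]
top block 15.96626333701239 254
```

Run:
```python
from m import *
p=np.load("pics/top12.npy");crop(p,"tz3",350,175,400,215,14)
s=np.load("pics/side12.npy");crop(s,"sz3",322,155,362,190,16)
d=np.load("pics/side12d.npy");P=pts("side",d)
q=P[155:185,322:355];m=(d[155:185,322:355]>0)&(q[...,2]>.2)&(q[...,1]<-.25);print(q[m].mean(0),q[m].min(0),q[m].max(0),m.sum())
d=np.load("pics/top12d.npy");P=pts("top",d);q=P[185:210,355:385];m=(d[185:210,355:385]>0)&(q[...,2]>.2);print(q[m].mean(0),np.percentile(q[m],[2,98],axis=0),m.sum())
```

```text
[ 0.4935 -0.3274  0.2586] [ 0.4725 -0.3477  0.24  ] [ 0.5192 -0.3036  0.2771] 300
[ 0.4981 -0.324   0.2648] [[ 0.4774 -0.3456  0.2483]
 [ 0.5189 -0.3052  0.2789]] 230
```

View pics/tz3.png

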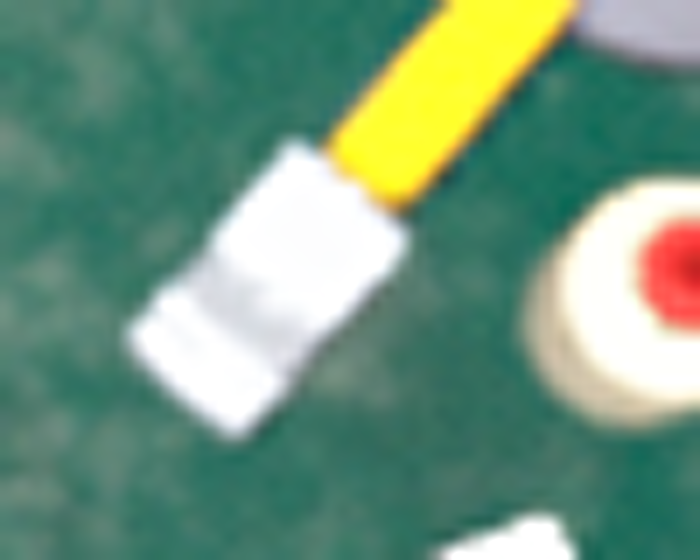

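View pics/sz3.png

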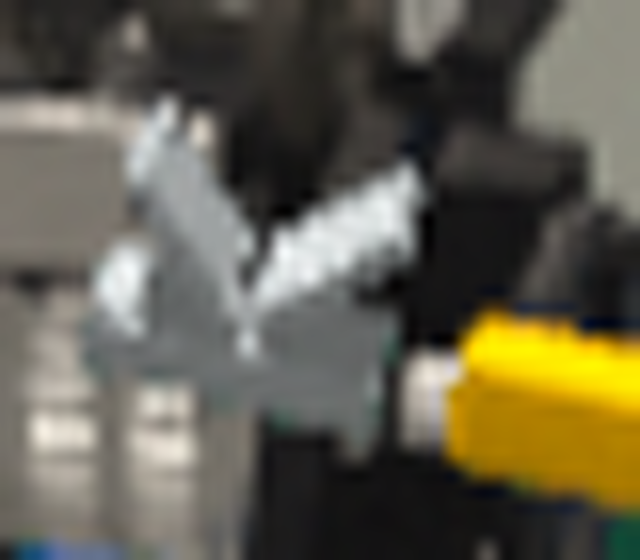

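Run:
```python
from m import *
t3=lambda a,b:(350+(a+.5)/14-.5,175+(b+.5)/14-.5)
s3=lambda a,b:(322+(a+.5)/16-.5,155+(b+.5)/16-.5)
print("V",tri(*s3(245,278),*t3(253,303)))
c=[onz("top",*t3(a,b),.270) for a,b in((130,335),(240,437),(408,238),(295,143))]
c=np.array(c);print(c);print("center",c.mean(0));dx=(c[2]+c[3]-c[0]-c[1])/2;dy=(c[1]-c[0]+c[2]-c[3])/2
print("len",np.linalg.norm(dx),np.linalg.norm(dy),"x az",np.degrees(np.arctan2(dx[1],dx[0])),"y az",np.degrees(np.arctan2(dy[1],dy[0])))
# arm yellow centreline from depth
for n in("top","side"):
    p=np.load(f"pics/{n}12.npy");d=np.load(f"pics/{n}12d.npy");P=pts(n,d);h=cv2.cvtColor(p,cv2.COLOR_RGB2HSV)
    m=(cv2.inRange(h,(20,150,100),(32,255,255))>0)&(d>0)&(P[...,2]>.2)&(P[...,0]<.66)&(P[...,0]>.45)&(P[...,1]<-.3)&(P[...,1]>-.45)
    q=P[m];cc=q.mean(0);v=np.linalg.svd(q-cc)[2][0];v*=np.sign(v[0]);print(n,len(q),cc,v,np.degrees(np.arctan2(v[1],v[0])),q[:,0].min(),q[:,0].max())
# foot circle of balancer: pixels tz2 circle left edge 182, bottom 357 ; centre?
t2=lambda a,b:(350+(a+.5)/6-.5,120+(b+.5)/6-.5)
print("foot left,bottom",onz("top",*t2(181,235),.008),onz("top",*t2(303,357),.008))
print("flux",onz("top",*t3(690,265),.110),)
```

```text
V (array([ 0.4932, -0.3209,  0.261 ]), np.float64(0.001526962103993174))
[[ 0.4878 -0.3018  0.27  ]
 [ 0.4725 -0.3184  0.27  ]
 [ 0.5029 -0.3439  0.27  ]
 [ 0.5173 -0.3269  0.27  ]]
center [ 0.4951 -0.3228  0.27  ]
len 0.039189105429936213 0.02242884489144336 x az -40.19609241088692 y az -131.52665531524644
top 508 [ 0.584  -0.3977  0.2434] [ 0.7572 -0.6491 -0.073 ] -40.605800404913936 0.5129729915184996 0.6420664695992291
side 620 [ 0.5578 -0.3816  0.2374] [ 0.7543 -0.6275 -0.193 ] -39.7565257788203 0.5087884299945864 0.6243088293164192
foot left,bottom [ 0.6249 -0.378   0.008 ] [ 0.5698 -0.4321  0.008 ]
flux [ 0.5185 -0.412   0.11  ]
```

Run:
```python
from m import *
t,Q=car()
t=t+Q@np.array([-.0022,-.0020,-.002]);np.savez("pics/car.npz",t=t,R=Q)
tc,o=cpose((0,0,.113));print("tab tcp",tc,"tab",Q@[0,0,.132]+t, proj("top",Q@[0,0,.150]+t),proj("side",Q@[0,0,.150]+t))
P=np.concatenate([pts(n,np.load(f"pics/{n}0d.npy"))[np.load(f"pics/{n}0d.npy")>0] for n in("top","side")])
P=P[(P[:,2]>.01)&(P[:,0]>.2)&(P[:,2]<.8)]
ax=Q[:,2]
s=(P-tc)@ax;rad=np.linalg.norm(P-tc-s[:,None]*ax,axis=1)
m=(s>.05)&(s<.45)&(rad<.15)
for lo in np.arange(.05,.45,.05):
    k=m&(s>=lo)&(s<lo+.05)
    if k.any(): i=np.where(k)[0][np.argmin(rad[k])];print("s",lo.round(2),k.sum(),"min rad",rad[i].round(3),P[i])
# carrier hung clearance: points in carrier swept volume
S=np.array([.4935,-.3215]);xs=np.array([.763,-.647]);ys=np.array([.647,.763])
a=(P[:,:2]-S)@xs;b=(P[:,:2]-S)@ys
for z0,z1 in((.03,.09),(.09,.14),(.14,.2),(.2,.3),(.3,.5)):
    k=(abs(a)<.05)&(abs(b)<.15)&(P[:,2]>z0)&(P[:,2]<z1)
    print(z0,z1,k.sum(), "b pos min",b[k&(b>.05)].min() if (k&(b>.05)).any() else None,"a/b flux",(a[k].max(),b[k].min()) if k.any() else None)
```

```text
tab tcp [ 0.5054 -0.1819  0.1385] tab [ 0.5048 -0.173   0.1552] [296.6163 195.6753] [302.369  184.0425]
s 0.05 388 min rad 0.122 [ 0.5932 -0.0697  0.177 ]
s 0.1 179 min rad 0.104 [ 0.5838 -0.0667  0.2214]
0.03 0.09 1751 b pos min 0.05008855718419734 a/b flux (np.float64(0.049610833785070904), np.float64(0.028900797612153504))
0.09 0.14 50 b pos min 0.10977045715720632 a/b flux (np.float64(-0.03937521231606479), np.float64(0.10977045715720632))
0.14 0.2 0 b pos min None a/b flux None
0.2 0.3 664 b pos min None a/b flux (np.float64(0.04993254919804082), np.float64(-0.01244415861854515))
0.3 0.5 0 b pos min None a/b flux None
```

```bash
cat >> m.py <<'E'
def tabori(t=None):
    _,Q=car();return ori(-Q[:,2],Q[:,1])
E
python3 - <<'E'
from m import *
t,Q=car();o=tabori()
for m in((0,-.078,.19),(0,-.03,.19),(0,0,.19)): plan(Q@np.array(m)+t,o)
E
```

```text
dp [-0.0005, -0.0008, -0.0972] rot [0.02, 0.16, 89.87] | 0.097 89.9
dp [-0.0485, -0.0007, -0.0971] rot [0.02, 0.16, 89.87] | 0.109 89.9
dp [-0.0785, -0.0006, -0.0971] rot [0.02, 0.16, 89.87] | 0.125 89.9
```

carry_out(rows=[{"dp":[0,0,-0.05],"delta_rot":[0,0,8],"claw":0.06},{"dp":[0,0,-0.097],"delta_rot":[0,0,16],"claw":0.06},{"dp":[0,0,-0.097],"delta_rot":[0,0,24],"claw":0.06},{"dp":[-0.02,0,-0.097],"delta_rot":[0,0,32],"claw":0.06},{"dp":[-0.04,0,-0.097],"delta_rot":[0,0,40],"claw":0.06},{"dp":[-0.06,0,-0.097],"delta_rot":[0,0,48],"claw":0.06},{"dp":[-0.0785,0,-0.097],"delta_rot":[0,0,56],"claw":0.06},{"dp":[-0.0785,0,-0.097],"delta_rot":[0,0,64],"claw":0.06},{"dp":[-0.0785,0,-0.097],"delta_rot":[0,0,72],"claw":0.06},{"dp":[-0.0785,0,-0.097],"delta_rot":[0,0,80],"claw":0.06}])

```text
time: 13.5
ee_pos: [0.5026, -0.1463, 0.2052]
ee_rot: [0.601, 0.761, -0.181, 0.163]
ft_force: [-0.3, 0.0, -0.2]
gripper_width: 0.702
```

Run:
```python
from m import *
show()
t,Q=car();o=tabori()
for m in((0,0,.19),(0,0,.16),(0,0,.113)): plan(Q@np.array(m)+t,o)
```

```text
t 13.5 tcp [ 0.5026 -0.1463  0.2052] z [ 0.0313 -0.4721 -0.881 ] y [ 0.974   0.2124 -0.0793] F [-0.2558  0.0347 -0.2463] w 0.059988838975241224 q [-0.6797  0.507   0.7997  2.0204  0.2075  0.7058  0.122 ]
dp [-0.0003, 0.0004, -0.0013] rot [-0.07, 0.24, 9.55] | 0.001 9.6
dp [-0.0002, 0.0004, 0.0287] rot [-0.07, 0.24, 9.55] | 0.029 9.6
dp [0.0, 0.0005, 0.0757] rot [-0.07, 0.24, 9.55] | 0.076 9.6
```

Rotate the rest, come to just above the tab and look.

carry_out(rows=[{"dp":[0,0,0],"delta_rot":[0,0.2,5],"claw":0.06},{"dp":[0,0,0.01],"delta_rot":[0,0.2,9.5],"claw":0.06},{"dp":[0,0,0.02],"delta_rot":[0,0.2,9.5],"claw":0.06},{"dp":[0,0,0.02],"delta_rot":[0,0.2,9.5],"claw":0.06}])

```text
time: 13.9
ee_pos: [0.5025, -0.1557, 0.187]
ee_rot: [0.659, 0.712, -0.167, 0.175]
ft_force: [-0.9, -0.5, -0.3]
gripper_width: 0.702
```

Run:
```python
from m import *
show()
t,Q=car();o=tabori();plan(Q@np.array((0,0,.113))+t,o)
p,d=save("side","side13");crop(p,"side13c",270,130,350,240,5.4)
p2,d=save("top","top13");crop(p2,"top13c",270,170,340,220,8)
a=cv2.imread("pics/side13c.png");print(a.shape)
```

```text
t 13.9 tcp [ 0.5025 -0.1557  0.187 ] z [ 0.0295 -0.4687 -0.8829] y [ 0.9972  0.0749 -0.0065] F [-0.872  -0.5051 -0.3458] w 0.05997526429691711 q [-0.6656  0.5476  0.8262  2.0412  0.1522  0.6462  0.0258]
dp [-0.0005, 0.0012, 0.0552] rot [-0.14, 0.01, 0.53] | 0.055 0.5
(594, 432, 3)
```

View pics/side13c.png

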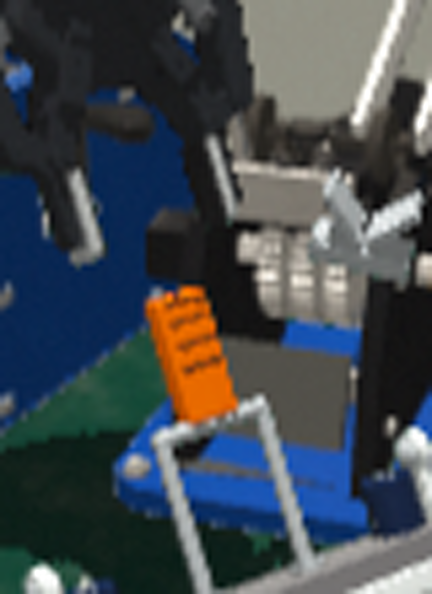

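View pics/top13c.png

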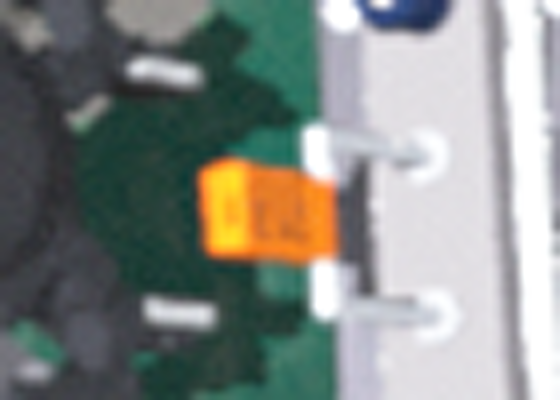

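carry_out(rows=[{"dp":[-0.0005,-0.0007,0.02],"delta_rot":[0,0,0.5],"claw":0.06},{"dp":[-0.0005,-0.0007,0.04],"delta_rot":[0,0,0.5],"claw":0.06},{"dp":[-0.0005,-0.0007,0.054],"delta_rot":[0,0,0.5],"claw":0.06},{"dp":[-0.0005,-0.0007,0.054],"delta_rot":[0,0,0.5],"claw":0.06},{"dp":[-0.0005,-0.0007,0.054],"delta_rot":[0,0,0.5],"claw":0.06}])

```text
time: 14.5
ee_pos: [0.5048, -0.1804, 0.1414]
ee_rot: [0.663, 0.709, -0.164, 0.177]
ft_force: [0.2, 0.3, 1.2]
gripper_width: 0.707
```

```bash
python3 f.py
python3 - <<'E'
from m import *
p,d=save("side","side14");crop(p,"side14c",270,130,350,240,5.4)
p2,d=save("top","top14");crop(p2,"top14c",270,170,340,220,8)
E
```

```text
t 14.5 carTCP mm [ -0.0197  -0.4709 116.2699] Ftool [-0.3225  0.2708 -1.2119] Mtool [-0.0259  0.4768 -0.0296] q [2.0858 0.5087] w 60.36469477958044
```

View pics/side14c.png

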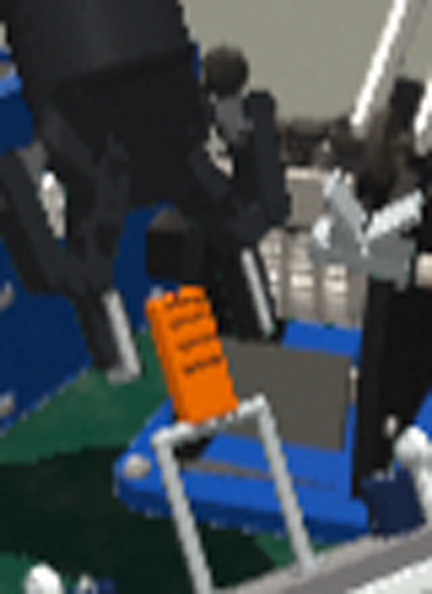

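View pics/top14c.png

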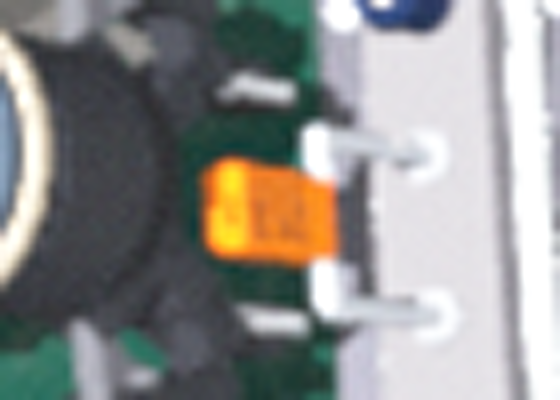

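carry_out(rows=[{"dp":[0,-0.0013,0.001],"delta_rot":[0,0,0],"claw":0.045},{"dp":[0,-0.0013,0.001],"delta_rot":[0,0,0],"claw":0.035},{"dp":[0,-0.0013,0.001],"delta_rot":[0,0,0],"claw":0.025},{"dp":[0,-0.0013,0.001],"delta_rot":[0,0,0],"claw":0.015},{"dp":[0,-0.0013,0.001],"delta_rot":[0,0,0],"claw":0.015}], grip_force=90)

```text
time: 15.1
ee_pos: [0.5044, -0.1805, 0.1404]
ee_rot: [0.663, 0.709, -0.163, 0.177]
ft_force: [2.7, 2.6, 3.7]
gripper_width: 0.291
```

```bash
python3 f.py
python3 - <<'E'
from m import *
show()
t,Q=car()
st=state();r0=R.from_quat(st['ee_rot'])
# goal: lifts
plan(st['ee_pos']+.03*Q[:,2],None); plan(st['ee_pos']+.03*Q[:,2]+[-.02,0,.10],None)
E
```

```text
t 15.1 carTCP mm [ -0.4397  -0.9514 115.3739] Ftool [ 0.412   2.8641 -4.4353] Mtool [-0.3024  0.7359  0.0328] q [2.0894 0.5028] w 24.87298251911688
t 15.1 tcp [ 0.5044 -0.1805  0.1404] z [ 0.0344 -0.4666 -0.8838] y [0.9977 0.0677 0.0031] F [2.6808 2.6265 3.7362] w 0.024872982519116883 q [-0.5711  0.6187  0.7769  2.0894  0.1276  0.5028  0.044 ]
dp [0.0001, 0.0001, -0.03] rot [0.0, 0.0, 0.0] | 0.03 0.0
dp [-0.0456, -0.0196, -0.1191] rot [0.0, 0.0, 0.0] | 0.129 0.0
```

carry_out(rows=[{"dp":[0,0,-0.008],"delta_rot":[0,0,0],"claw":0.015},{"dp":[0,0,-0.016],"delta_rot":[0,0,0],"claw":0.015},{"dp":[0,0,-0.024],"delta_rot":[0,0,0],"claw":0.015},{"dp":[0,0,-0.03],"delta_rot":[0,0,0],"claw":0.015},{"dp":[-0.012,-0.005,-0.055],"delta_rot":[0,0,0],"claw":0.015},{"dp":[-0.028,-0.012,-0.085],"delta_rot":[0,0,0],"claw":0.015},{"dp":[-0.045,-0.02,-0.119],"delta_rot":[0,0,0],"claw":0.015},{"dp":[-0.045,-0.02,-0.119],"delta_rot":[0,0,0],"claw":0.015}])

```text
time: 15.9
ee_pos: [0.4825, -0.1673, 0.27]
ee_rot: [0.664, 0.708, -0.162, 0.178]
ft_force: [0.9, -0.2, -4.2]
gripper_width: 0.286
```

```bash
python3 f.py
python3 - <<'E'
from m import *
show()
p,d=save("side","side15");crop(p,"side15c",230,80,380,270,3.1)
yaw=np.radians(49.7);oo=ori((0,0,-1),(np.cos(yaw),np.sin(yaw),0))
st=state()
plan((.43,-.15,.33),oo)
E
```

```text
t 15.9 carTCP mm [ 47.5387 -21.9107 236.7335] Ftool [1.6979 0.8377 3.857 ] Mtool [-0.0602  0.9821 -0.0085] q [1.983  0.8236] w 24.42267661347252
t 15.9 tcp [ 0.4825 -0.1673  0.27  ] z [ 0.0365 -0.4656 -0.8842] y [0.9978 0.0652 0.0069] F [ 0.8842 -0.2428 -4.1976] w 0.024422676613472524 q [-0.7523  0.3986  0.9225  1.983   0.2212  0.8236  0.0348]
dp [-0.0116, -0.051, -0.0643] rot [-10.84, 26.42, -45.03] | 0.083 53.3
```

View pics/side15c.png

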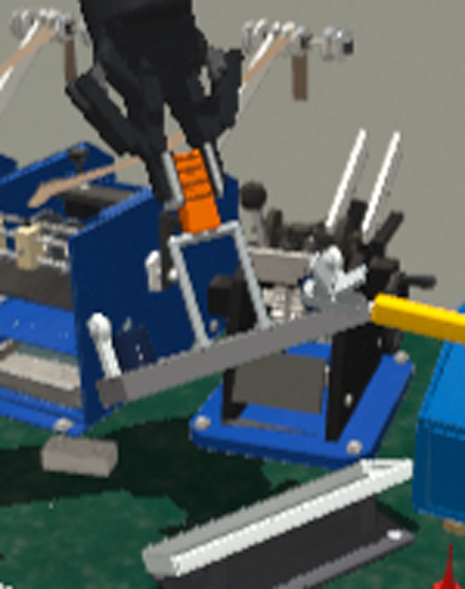

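carry_out(rows=[{"dp":[-0.002,-0.007,-0.01],"delta_rot":[-1.6,3.8,-6.4],"claw":0.015},{"dp":[-0.003,-0.014,-0.018],"delta_rot":[-3.1,7.5,-12.9],"claw":0.015},{"dp":[-0.005,-0.022,-0.027],"delta_rot":[-4.6,11.3,-19.3],"claw":0.015},{"dp":[-0.007,-0.029,-0.037],"delta_rot":[-6.2,15.1,-25.7],"claw":0.015},{"dp":[-0.008,-0.036,-0.046],"delta_rot":[-7.7,18.9,-32.2],"claw":0.015},{"dp":[-0.01,-0.044,-0.055],"delta_rot":[-9.3,22.6,-38.6],"claw":0.015},{"dp":[-0.0116,-0.051,-0.064],"delta_rot":[-10.84,26.42,-45.0],"claw":0.015},{"dp":[-0.0116,-0.051,-0.064],"delta_rot":[-10.84,26.42,-45.0],"claw":0.015},{"dp":[-0.0116,-0.051,-0.064],"delta_rot":[-10.84,26.42,-45.0],"claw":0.015}])

```text
time: 16.85
ee_pos: [0.4298, -0.1504, 0.3271]
ee_rot: [0.347, 0.938, -0.002, -0.001]
ft_force: [-0.5, 0.8, -4.0]
gripper_width: 0.288
```

Run:
```python
from m import *
show()
p,d=save("side","side16");crop(p,"side16c",230,80,430,230,4)
p,d=save("top","top16");crop(p,"top16c",250,130,430,265,4.4)
yaw=np.radians(49.7);oo=ori((0,0,-1),(np.cos(yaw),np.sin(yaw),0))
S=np.array([.4935,-.3215,.266]);xs=np.array([.763,-.647,0])
plan(S-.09*xs+[0,0,.021+.022],oo)
```

```text
t 16.85 tcp [ 0.4298 -0.1504  0.3271] z [-0.0043 -0.0036 -1.    ] y [ 0.6512  0.7589 -0.0056] F [-0.4734  0.7805 -4.0032] w 0.024594206917002925 q [-0.2765  0.1899  0.6232  1.8362 -0.1153  1.156   1.2467]
dp [-0.0701, -0.0898, 0.0185] rot [-0.31, -0.09, -0.15] | 0.115 0.4
```

View pics/side16c.png

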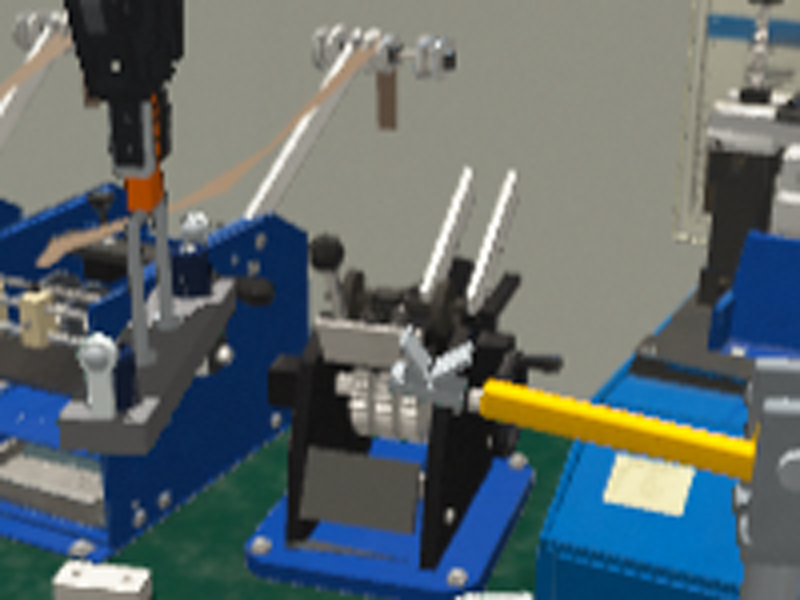

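View pics/top16c.png

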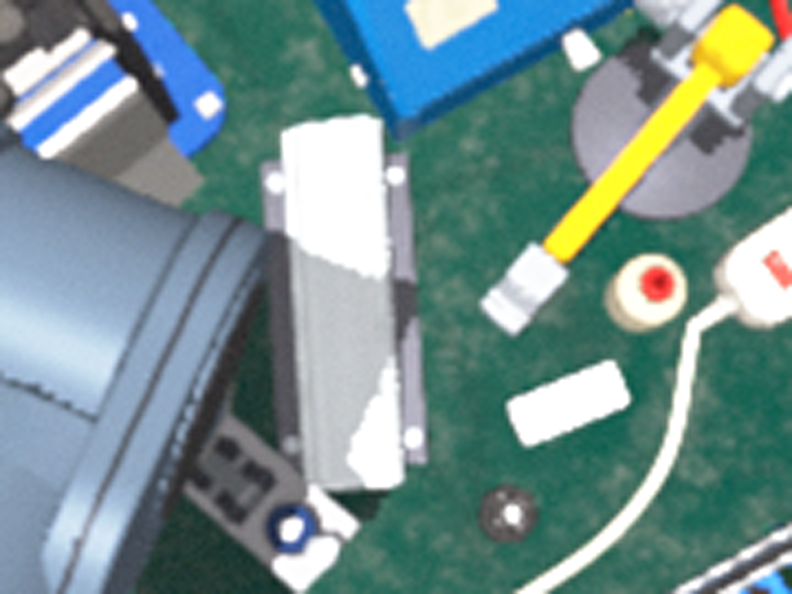

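carry_out(rows=[{"dp":[-0.014,-0.018,0.004],"delta_rot":[-0.3,0,-0.1],"claw":0.015},{"dp":[-0.028,-0.036,0.008],"delta_rot":[-0.3,0,-0.1],"claw":0.015},{"dp":[-0.042,-0.054,0.011],"delta_rot":[-0.3,0,-0.1],"claw":0.015},{"dp":[-0.056,-0.072,0.015],"delta_rot":[-0.3,0,-0.1],"claw":0.015},{"dp":[-0.07,-0.09,0.018],"delta_rot":[-0.3,0,-0.1],"claw":0.015},{"dp":[-0.07,-0.09,0.018],"delta_rot":[-0.3,0,-0.1],"claw":0.015},{"dp":[-0.07,-0.09,0.018],"delta_rot":[-0.3,0,-0.1],"claw":0.015}])

```text
time: 17.65
ee_pos: [0.4251, -0.2633, 0.3096]
ee_rot: [0.344, 0.939, 0.001, -0.001]
ft_force: [0.0, 0.7, -4.2]
gripper_width: 0.291
```

Run:
```python
from m import *
show()
p,d=save("side","side17");crop(p,"side17c",240,110,400,240,5)
p,d=save("top","top17");crop(p,"top17c",280,140,400,240,6.5)
yaw=np.radians(49.7);oo=ori((0,0,-1),(np.cos(yaw),np.sin(yaw),0))
S=np.array([.4935,-.3215,.266]);xs=np.array([.763,-.647,0])
plan(S+[0,0,.0434],oo)
s=state()['ee_pos'];print("bar pred side/top",proj("side",s-[0,0,.0234]),proj("top",s-[0,0,.0234]))
for k in(-.026,.026): print(proj("side",s-[0,0,.0234]+k*np.array([.647,.763,0])),proj("top",s-[0,0,.0234]+k*np.array([.647,.763,0])))
```

```text
t 17.65 tcp [ 0.4251 -0.2633  0.3096] z [-0.0015  0.002  -1.    ] y [0.6467 0.7628 0.0006] F [ 0.0499  0.7113 -4.1832] w 0.02485806601433981 q [-0.026   0.2944  0.6594  1.7742 -0.1976  1.1421  1.5634]
dp [-0.09, -0.0011, 0.0004] rot [0.09, -0.12, 0.14] | 0.09 0.2
bar pred side/top [290.3374 156.7556] [340.4547 227.5097]
[287.352  161.8715] [350.0616 235.7555]
[293.1443 151.9457] [330.8874 219.2979]
```

View pics/side17c.png

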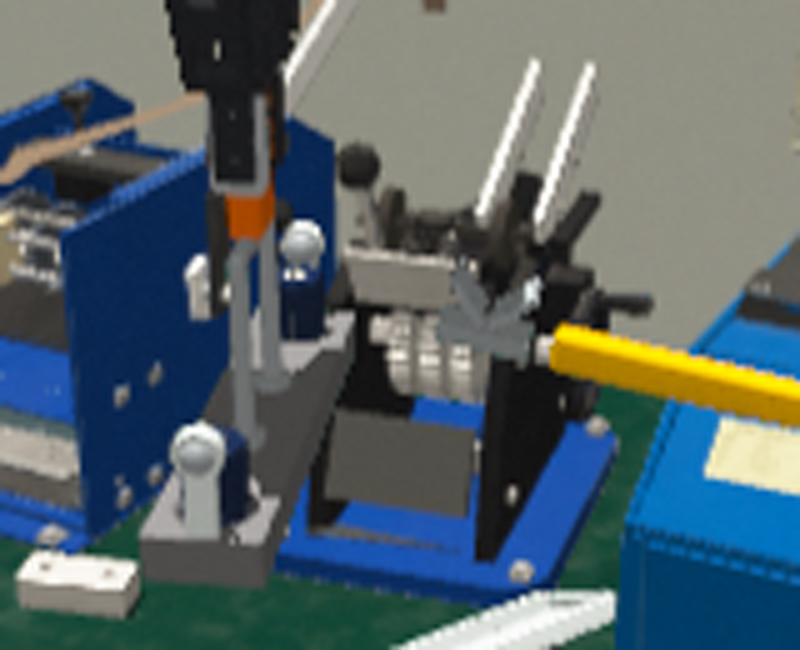

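View pics/top17c.png

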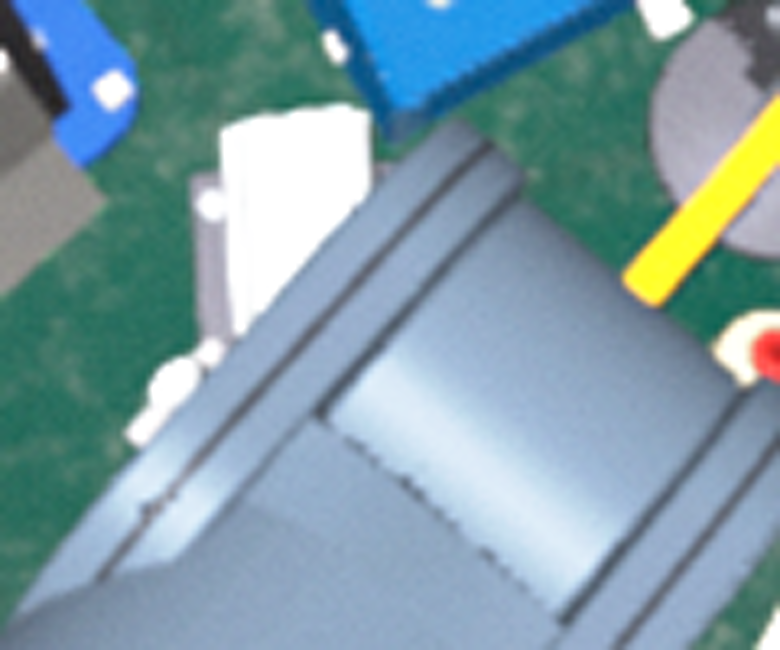

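Run:
```python
from m import *
p=np.load("pics/side17.npy");crop(p,"side17f",0,0,640,400,1.2)
d=np.load("pics/top17d.npy");P=pts("top",d);pp=np.load("pics/top17.npy");crop(pp,"top17f",0,0,640,400,1.2)
m=(d>0)&(P[...,2]>.3)&(P[...,0]>.3)&(P[...,1]<-.2)
q=P[m];
S=np.array([.4935,-.3215]);xs=np.array([.763,-.647]);a=(q[:,:2]-S)@xs
for lo in np.arange(-.2,.25,.05):
    k=(a>=lo)&(a<lo+.05)
    if k.any():print(lo.round(2),k.sum(),"min z",q[k][:,2].min().round(3),"med",np.median(q[k][:,2]).round(3))
```

```text
-0.2 2500 min z 0.711 med 0.755
-0.15 3547 min z 0.7 med 0.735
-0.1 3291 min z 0.682 med 0.716
-0.05 363 min z 0.668 med 0.695
0.15 184 min z 0.301 med 0.315
0.2 652 min z 0.3 med 0.315
```

View pics/side17f.png

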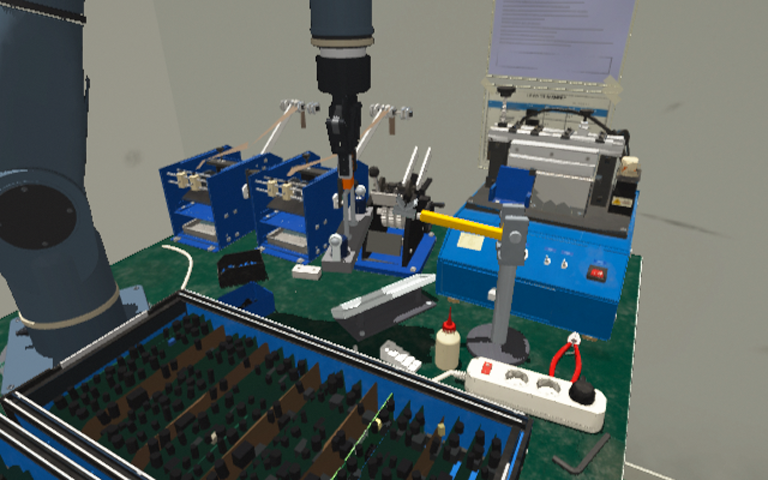

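carry_out(rows=[{"dp":[-0.012,-0.001,0],"delta_rot":[0,0,0.1],"claw":0.015},{"dp":[-0.024,-0.001,0],"delta_rot":[0,0,0.1],"claw":0.015},{"dp":[-0.036,-0.001,0],"delta_rot":[0,0,0.1],"claw":0.015},{"dp":[-0.045,-0.001,0],"delta_rot":[0,0,0.1],"claw":0.015},{"dp":[-0.05,-0.001,0],"delta_rot":[0,0,0.1],"claw":0.015},{"dp":[-0.05,-0.001,0],"delta_rot":[0,0,0.1],"claw":0.015}])

```text
time: 18.35
ee_pos: [0.4629, -0.2976, 0.31]
ee_rot: [0.345, 0.939, 0.001, -0.001]
ft_force: [-0.4, -0.3, -3.0]
gripper_width: 0.287
```

```bash
cat > sd.py <<'E'
from m import *
import sys
show()
p,d=save("side","side"+sys.argv[1]);crop(p,"side"+sys.argv[1]+"c",270,120,400,225,6)
S=np.array([.4935,-.3215,.266]);xs=np.array([.763,-.647,0]);ys=np.array([.647,.763,0])
e=state()['ee_pos']-[0,0,.0234]-S;print("bar rel saddle0 mm",1000*e@xs,1000*e@ys,1000*e[2])
E
python3 sd.py 18
```

```text
t 18.35 tcp [ 0.4629 -0.2976  0.31  ] z [-0.0006  0.0018 -1.    ] y [0.6475 0.7621 0.001 ] F [-0.3707 -0.3068 -3.0176] w 0.024534174217537986 q [ 0.0486  0.3823  0.6472  1.6577 -0.2462  1.1859  1.6211]
bar rel saddle0 mm -39.356699147166836 -1.5621327614207656 20.667766772844544
```

View pics/side18c.png

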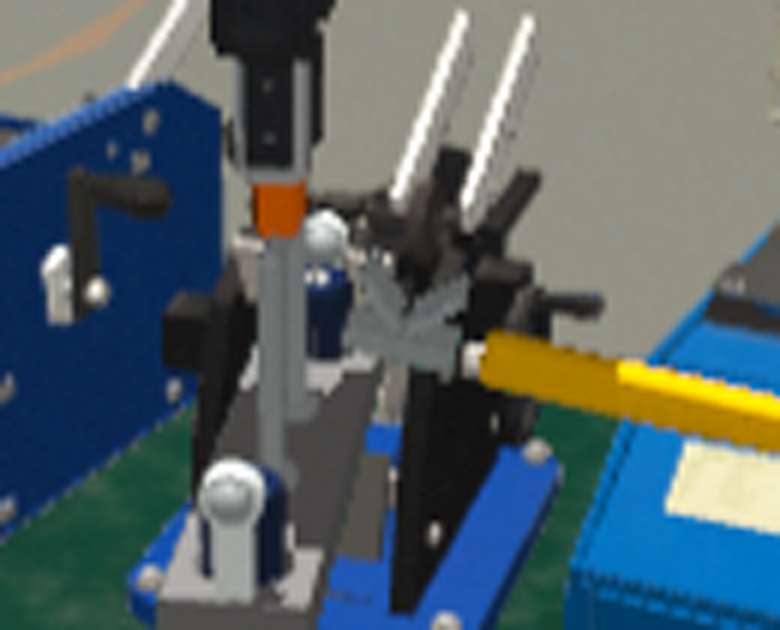

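carry_out(rows=[{"dp":[-0.01,-0.001,0],"delta_rot":[0,0,0],"claw":0.015},{"dp":[-0.02,-0.001,0],"delta_rot":[0,0,0],"claw":0.015},{"dp":[-0.03,-0.001,0],"delta_rot":[0,0,0],"claw":0.015},{"dp":[-0.039,-0.001,0],"delta_rot":[0,0,0],"claw":0.015},{"dp":[-0.039,-0.001,0],"delta_rot":[0,0,0],"claw":0.015},{"dp":[-0.039,-0.001,0],"delta_rot":[0,0,0],"claw":0.015}])

```text
time: 19.0
ee_pos: [0.4915, -0.3232, 0.31]
ee_rot: [0.345, 0.939, 0.001, -0.001]
ft_force: [-0.0, -0.4, -2.8]
gripper_width: 0.291
```

```bash
python3 sd.py 19
```

```text
t 19.0 tcp [ 0.4915 -0.3232  0.31  ] z [-0.0007  0.0023 -1.    ] y [0.6473 0.7622 0.0013] F [-0.0319 -0.3647 -2.7819] w 0.024872440527881366 q [ 0.1009  0.4466  0.6353  1.563  -0.2773  1.2253  1.6511]
bar rel saddle0 mm -0.6513457364720867 -2.531341396629624 20.725146684859862
```

View pics/side19c.png

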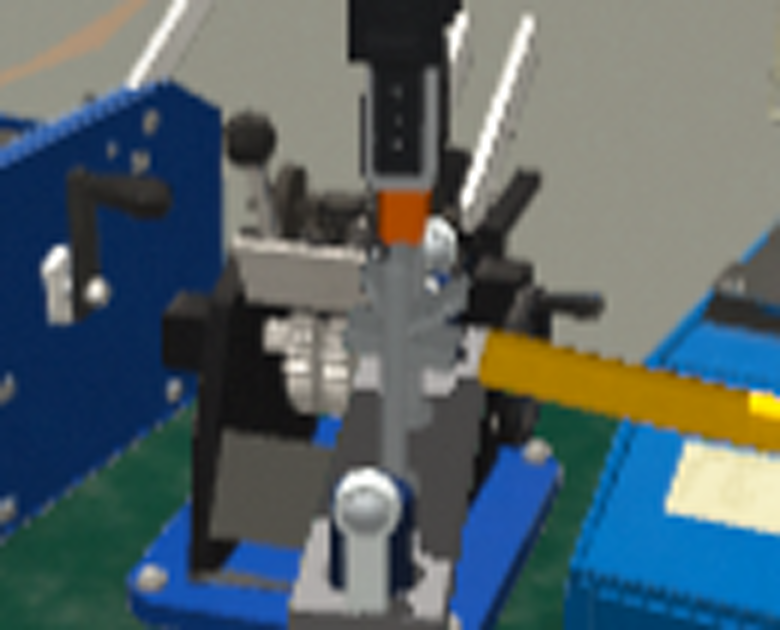

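carry_out(rows=[{"dp":[0,0.001,0.004],"delta_rot":[0,0,0],"claw":0.015},{"dp":[0,0.001,0.008],"delta_rot":[0,0,0],"claw":0.015},{"dp":[0,0.001,0.012],"delta_rot":[0,0,0],"claw":0.015},{"dp":[0,0.001,0.016],"delta_rot":[0,0,0],"claw":0.015},{"dp":[0,0.001,0.02],"delta_rot":[0,0,0],"claw":0.015},{"dp":[0,0.001,0.024],"delta_rot":[0,0,0],"claw":0.015},{"dp":[0,0.001,0.028],"delta_rot":[0,0,0],"claw":0.015},{"dp":[0,0.001,0.032],"delta_rot":[0,0,0],"claw":0.015},{"dp":[0,0.001,0.036],"delta_rot":[0,0,0],"claw":0.015},{"dp":[0,0.001,0.036],"delta_rot":[0,0,0],"claw":0.015}])

```text
time: 20.05
ee_pos: [0.4922, -0.3221, 0.2737]
ee_rot: [0.345, 0.939, 0.001, -0.001]
ft_force: [-0.2, 0.2, -2.5]
gripper_width: 0.288
```

```bash
python3 sd.py 20
```

```text
t 20.05 tcp [ 0.4922 -0.3221  0.2737] z [-0.0006  0.0024 -1.    ] y [0.6471 0.7624 0.0015] F [-0.1845  0.1997 -2.5323] w 0.024595997155887943 q [ 0.1072  0.4726  0.6217  1.624  -0.2973  1.143   1.669 ]
bar rel saddle0 mm -0.5746858945814001 -1.3125209560092919 -15.33205496769785
```

View pics/side20c.png

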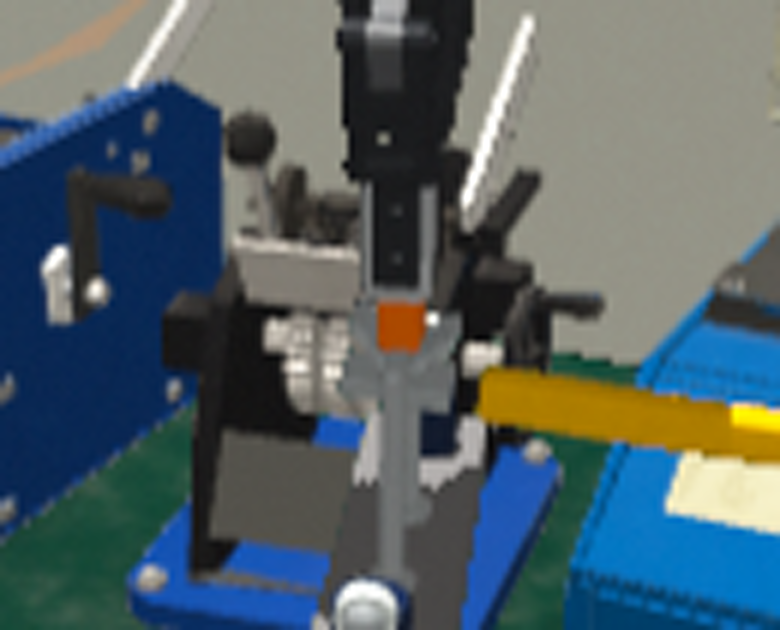

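carry_out(rows=[{"dp":[0,0,0.004],"delta_rot":[0,0,0],"claw":0.015},{"dp":[0,0,0.008],"delta_rot":[0,0,0],"claw":0.015},{"dp":[0,0,0.012],"delta_rot":[0,0,0],"claw":0.015},{"dp":[0,0,0.015],"delta_rot":[0,0,0],"claw":0.015},{"dp":[0,0,0.018],"delta_rot":[0,0,0],"claw":0.015},{"dp":[0,0,0.021],"delta_rot":[0,0,0],"claw":0.015},{"dp":[0,0,0.024],"delta_rot":[0,0,0],"claw":0.015},{"dp":[0,0,0.027],"delta_rot":[0,0,0],"claw":0.015},{"dp":[0,0,0.03],"delta_rot":[0,0,0],"claw":0.015},{"dp":[0,0,0.03],"delta_rot":[0,0,0],"claw":0.015}])

```text
time: 21.1
ee_pos: [0.4924, -0.3223, 0.244]
ee_rot: [0.345, 0.939, 0.001, -0.0]
ft_force: [-1.2, 1.5, -0.6]
gripper_width: 0.291
```

```bash
python3 sd.py 21
```

```text
t 21.1 tcp [ 0.4924 -0.3223  0.244 ] z [ 0.0001  0.0019 -1.    ] y [0.6472 0.7624 0.0015] F [-1.2142  1.4683 -0.577 ] w 0.024813456404496715 q [ 0.1164  0.4972  0.6082  1.6695 -0.3166  1.0759  1.6872]
bar rel saddle0 mm -0.3280830815523955 -1.2889110686797545 -45.176200136889165
```

View pics/side21c.png

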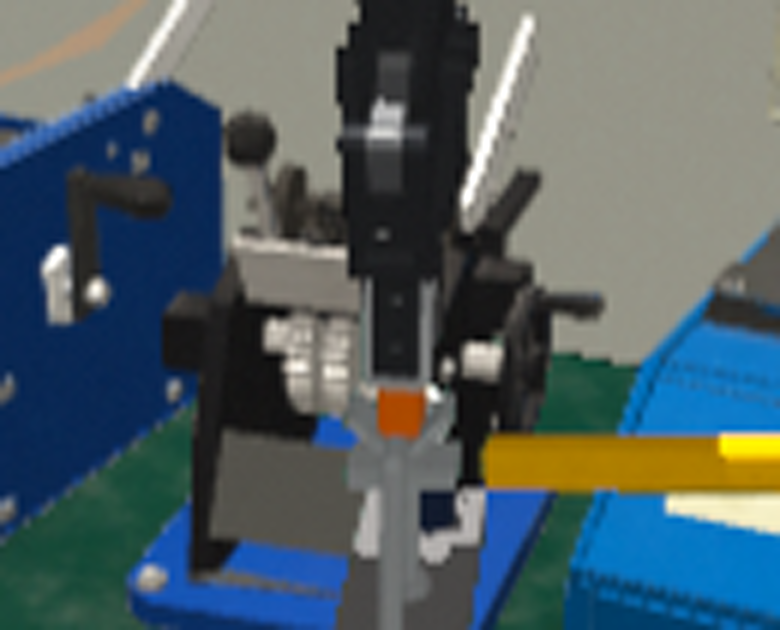

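carry_out(rows=[{"dp":[0.001,0,0.001],"delta_rot":[0,0,0],"claw":0.015},{"dp":[0.002,0,0.002],"delta_rot":[0,0,0],"claw":0.015},{"dp":[0.002,0,0.004],"delta_rot":[0,0,0],"claw":0.015},{"dp":[0.002,0,0.004],"delta_rot":[0,0,0],"claw":0.015},{"dp":[0.002,0,0.004],"delta_rot":[0,0,0],"claw":0.015}])

```text
time: 21.65
ee_pos: [0.492, -0.3218, 0.2409]
ee_rot: [0.345, 0.939, 0.0, 0.001]
ft_force: [5.0, -3.1, 0.9]
gripper_width: 0.288
```

```bash
python3 sd.py 22
```

```text
t 21.65 tcp [ 0.492  -0.3218  0.2409] z [ 0.0027 -0.0001 -1.    ] y [0.647  0.7625 0.0017] F [ 4.9962 -3.078   0.8621] w 0.024618901386186106 q [ 0.1155  0.4972  0.6071  1.6787 -0.3184  1.0636  1.6889]
bar rel saddle0 mm -0.955842534329198 -1.2439704858482816 -48.51576006598599
```

carry_out(rows=[{"dp":[0,0,0.002],"delta_rot":[0,0,0],"claw":0.015},{"dp":[0,0,0.004],"delta_rot":[0,0,0],"claw":0.015},{"dp":[0,0,0.004],"delta_rot":[0,0,0],"claw":0.015},{"dp":[0,0,0.004],"delta_rot":[0,0,0],"claw":0.015}])

```text
time: 22.1
ee_pos: [0.4922, -0.322, 0.237]
ee_rot: [0.345, 0.939, 0.0, 0.002]
ft_force: [5.1, -4.0, 1.5]
gripper_width: 0.287
```

```bash
python3 sd.py 23
```

```text
t 22.1 tcp [ 0.4922 -0.322   0.237 ] z [ 0.0032 -0.0006 -1.    ] y [0.6471 0.7624 0.0017] F [ 5.1101 -3.9812  1.5019] w 0.024483212694063915 q [ 0.1169  0.5008  0.6051  1.6841 -0.3213  1.0543  1.6914]
bar rel saddle0 mm -0.606387402871387 -1.2371312210870336 -52.38369917151792
```

carry_out(rows=[{"dp":[-0.0008,0,0],"delta_rot":[0,0,0],"claw":0.015},{"dp":[-0.0015,0,0],"delta_rot":[0,0,0],"claw":0.015},{"dp":[-0.0015,0,0],"delta_rot":[0,0,0],"claw":0.015},{"dp":[-0.0015,0,0],"delta_rot":[0,0,0],"claw":0.015}])

```text
time: 22.55
ee_pos: [0.4924, -0.3221, 0.2365]
ee_rot: [0.345, 0.939, 0.001, 0.0]
ft_force: [3.5, -3.1, 1.5]
gripper_width: 0.292
```

```bash
python3 sd.py 24; python3 f.py
```

```text
t 22.55 tcp [ 0.4924 -0.3221  0.2365] z [ 0.001   0.0013 -1.    ] y [0.647  0.7625 0.0017] F [ 3.5246 -3.0651  1.4546] w 0.02496240389627366 q [ 0.1186  0.5031  0.6044  1.6817 -0.3219  1.0576  1.6921]
bar rel saddle0 mm -0.4227470498305498 -1.1972882719005666 -52.89261901133918
t 22.6 carTCP mm [168.7925 -22.4973 134.2821] Ftool [-5.1915 -0.0493 -0.858 ] Mtool [ 0.0535 -1.3307 -0.0117] q [1.6816 1.0576] w 24.946817829300436
```

View pics/side24c.png

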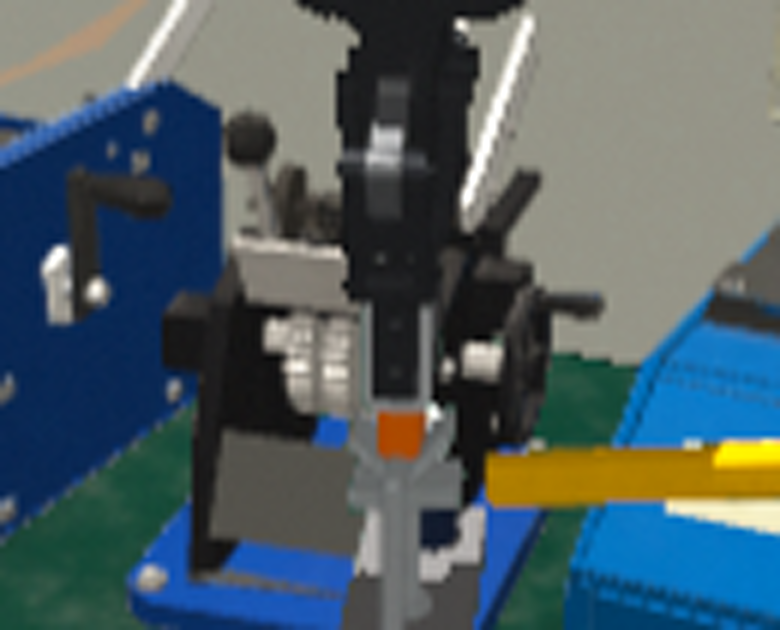

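carry_out(rows=[{"dp":[-0.0006,0,0],"delta_rot":[0,0,0],"claw":0.015},{"dp":[-0.0012,0,0],"delta_rot":[0,0,0],"claw":0.015},{"dp":[-0.0012,0,0],"delta_rot":[0,0,0],"claw":0.015},{"dp":[-0.0012,0,0],"delta_rot":[0,0,0],"claw":0.015}])

```text
time: 23.0
ee_pos: [0.4926, -0.3223, 0.2361]
ee_rot: [0.345, 0.939, 0.001, -0.001]
ft_force: [1.7, -0.9, -0.1]
gripper_width: 0.292
```

```bash
python3 f.py;python3 sd.py 25
```

```text
t 23.0 carTCP mm [168.7726 -22.3395 133.8279] Ftool [-1.8495  0.3747  0.058 ] Mtool [ 0.067  -0.4758  0.0397] q [1.6796 1.0601] w 24.924126716695913
t 23.0 tcp [ 0.4926 -0.3223  0.2361] z [-0.0006  0.0027 -1.    ] y [0.6471 0.7624 0.0016] F [ 1.6525 -0.911  -0.0615] w 0.024924126716695912 q [ 0.1199  0.505   0.6038  1.6796 -0.3224  1.0601  1.6925]
bar rel saddle0 mm -0.15637688079600107 -1.2280180988821083 -53.27341246974593
```

carry_out(rows=[{"dp":[-0.0007,0,0],"delta_rot":[0,0,0],"claw":0.015},{"dp":[-0.0007,0,0],"delta_rot":[0,0,0],"claw":0.015},{"dp":[-0.0007,0,0],"delta_rot":[0,0,0],"claw":0.015}])

```text
time: 23.35
ee_pos: [0.4927, -0.3225, 0.2359]
ee_rot: [0.345, 0.939, 0.001, -0.001]
ft_force: [-0.4, 1.4, -0.3]
gripper_width: 0.287
```

carry_out(rows=[{"dp":[0,0,0.0],"delta_rot":[0,0,0],"claw":0.015}])

```text
time: 23.45
ee_pos: [0.4927, -0.3225, 0.2359]
ee_rot: [0.345, 0.939, 0.001, -0.001]
ft_force: [-2.2, 2.2, 0.0]
gripper_width: 0.29
```

carry_out(rows=[{"dp":[0,0,0.003],"delta_rot":[0,0,0],"claw":0.015},{"dp":[0,0,0.006],"delta_rot":[0,0,0],"claw":0.015},{"dp":[0,0,0.006],"delta_rot":[0,0,0],"claw":0.015}])

```text
time: 23.75
ee_pos: [0.4933, -0.323, 0.2298]
ee_rot: [0.345, 0.939, 0.001, -0.001]
ft_force: [-2.0, 1.2, 0.8]
gripper_width: 0.285
```

carry_out(rows=[{"dp":[0,0,0.0],"delta_rot":[0,0,0],"claw":0.015}])

```text
time: 23.85
ee_pos: [0.4933, -0.3229, 0.2302]
ee_rot: [0.345, 0.939, 0.001, -0.001]
ft_force: [-1.7, 1.0, -0.0]
gripper_width: 0.293
```

```bash
python3 f.py;python3 sd.py 26
```

```text
t 23.85 carTCP mm [166.5653 -21.6661 128.2714] Ftool [ 1.9315 -0.3357  0.0359] Mtool [0.0204 0.5547 0.0057] q [1.686  1.0475] w 24.996504585772648
t 23.85 tcp [ 0.4933 -0.3229  0.2302] z [-0.0003  0.0024 -1.    ] y [0.6471 0.7624 0.0016] F [-1.6898  0.9941 -0.0331] w 0.024996504585772645 q [ 0.1229  0.5116  0.6005  1.686  -0.3271  1.0475  1.6966]
bar rel saddle0 mm 0.7645145477073892 -1.2020695245491897 -59.18318225604843
```

View pics/side26c.png

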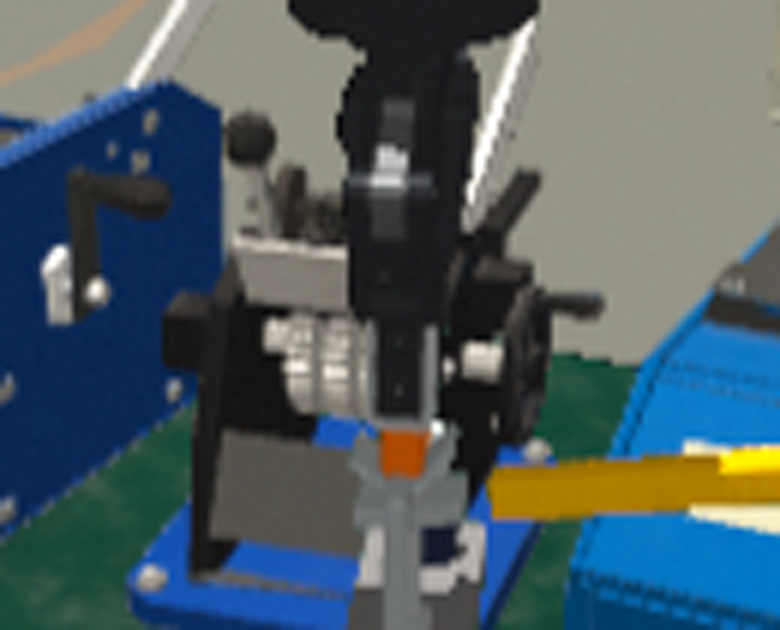

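```bash
cat > avg.py <<'E'
from m import *
F=[]
for i in range(16):
    snapshot("side");F.append(state()['ft_force'])
F=np.array(F);print(state()['time'],F.mean(0),F.std(0)/4)
E
python3 avg.py
```

```text
24.7 [-2.2957  1.8104 -0.0007] [0.1294 0.0959 0.1094]
```

carry_out(rows=[{"dp":[0.0005,0,0],"delta_rot":[0,0,0],"claw":0.015},{"dp":[0.001,0,0],"delta_rot":[0,0,0],"claw":0.015},{"dp":[0.001,0,0],"delta_rot":[0,0,0],"claw":0.015}])

```text
time: 25.0
ee_pos: [0.4931, -0.3228, 0.2306]
ee_rot: [0.345, 0.939, 0.001, 0.0]
ft_force: [0.0, 0.1, 1.6]
gripper_width: 0.289
```

```bash
python3 avg.py; python3 f.py
```

```text
25.8 [ 2.0694 -1.6373  0.9091] [0.2992 0.2419 0.1628]
t 25.8 carTCP mm [166.4552 -21.952  128.7053] Ftool [-4.1445  0.5434 -1.2097] Mtool [-0.0558 -1.1591 -0.0085] q [1.688  1.0456] w 24.77260259850038
```

carry_out(rows=[{"dp":[-0.0005,0,-0.003],"delta_rot":[0,0,0],"claw":0.015},{"dp":[-0.0003,0,-0.006],"delta_rot":[0,0,0],"claw":0.015},{"dp":[-0.0003,0,-0.006],"delta_rot":[0,0,0],"claw":0.015}])

```text
time: 26.1
ee_pos: [0.4925, -0.3223, 0.2365]
ee_rot: [0.345, 0.939, 0.001, -0.001]
ft_force: [0.4, -0.3, -0.3]
gripper_width: 0.292
```

```bash
python3 avg.py; python3 f.py
```

```text
26.9 [-0.0486 -0.07    0.4047] [0.2296 0.162  0.0968]
t 26.9 carTCP mm [168.8283 -22.3093 133.8629] Ftool [1.5314 0.1057 0.1017] Mtool [ 0.0196  0.2805 -0.0201] q [1.6795 1.0601] w 25.092785790860614
```

carry_out(rows=[{"dp":[-0.0001,0,-0.003],"delta_rot":[0,0,0],"claw":0.015},{"dp":[-0.0002,0,-0.006],"delta_rot":[0,0,0],"claw":0.015},{"dp":[-0.0002,0,-0.006],"delta_rot":[0,0,0],"claw":0.015}])

```text
time: 27.2
ee_pos: [0.4923, -0.3221, 0.2424]
ee_rot: [0.345, 0.939, 0.001, -0.001]
ft_force: [-2.1, 2.7, 0.6]
gripper_width: 0.287
```

```bash
python3 avg.py; python3 sd.py 27
```

```text
28.0 [-3.8876  3.3694 -0.6897] [0.0918 0.1049 0.1169]
t 28.0 tcp [ 0.4924 -0.3221  0.242 ] z [-0.0014  0.0034 -1.    ] y [0.6471 0.7624 0.0017] F [-4.3729  3.6618 -0.9531] w 0.024617725887056793 q [ 0.1179  0.4998  0.6068  1.6708 -0.3182  1.0743  1.6887]
bar rel saddle0 mm -0.46459937727570416 -1.2264255588220956 -47.38638029382322
```

View pics/side27c.png

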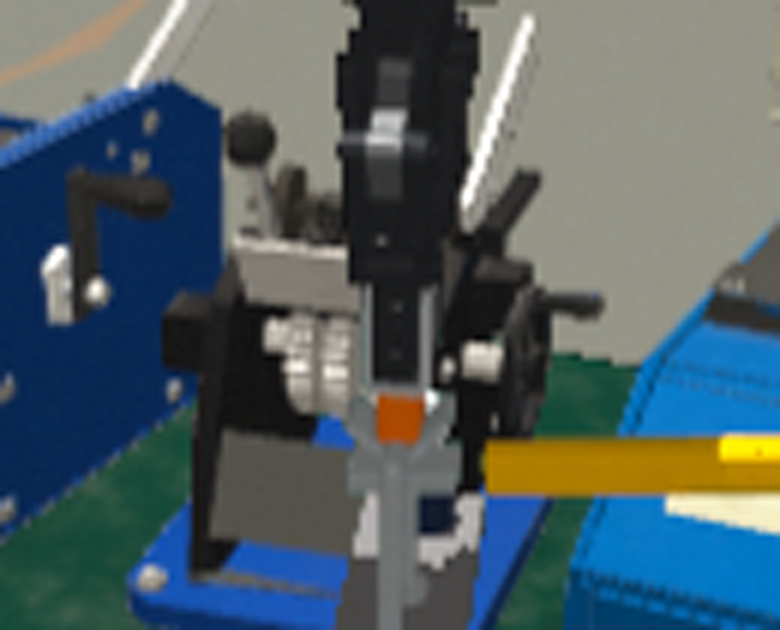

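carry_out(rows=[{"dp":[0.0006,0,0],"delta_rot":[0,0,0],"claw":0.015},{"dp":[0.0012,0,0],"delta_rot":[0,0,0],"claw":0.015},{"dp":[0.0012,0,0],"delta_rot":[0,0,0],"claw":0.015}])

```text
time: 28.35
ee_pos: [0.4922, -0.322, 0.2425]
ee_rot: [0.345, 0.939, 0.001, -0.0]
ft_force: [-2.1, 2.0, -0.9]
gripper_width: 0.29
```

```bash
python3 avg.py; python3 f.py
```

```text
29.15 [-1.5958  1.3558 -0.4344] [0.1898 0.1343 0.1171]
t 29.15 carTCP mm [171.3748 -22.7347 139.5024] Ftool [1.3594 0.7447 0.4099] Mtool [-0.0133  0.4032 -0.0528] q [1.6729 1.0717] w 24.580319149858255
```

carry_out(rows=[{"dp":[0.0005,0,0.002],"delta_rot":[0,0,0],"claw":0.015},{"dp":[0.0005,0,0.002],"delta_rot":[0,0,0],"claw":0.015},{"dp":[0.0005,0,0.002],"delta_rot":[0,0,0],"claw":0.015},{"dp":[0.0005,0,0.002],"delta_rot":[0,0,0],"claw":0.015}], grip_force=20)

```text
time: 29.55
ee_pos: [0.4921, -0.322, 0.2405]
ee_rot: [0.345, 0.939, 0.001, 0.0]
ft_force: [2.0, -1.2, -0.5]
gripper_width: 0.288
```

```bash
python3 avg.py
```

```text
30.35 [ 3.3136 -2.6223  0.3267] [0.2113 0.2526 0.146 ]
```

carry_out(rows=[{"dp":[0,0,0],"delta_rot":[0,0,0],"claw":0.027},{"dp":[0,0,0],"delta_rot":[0,0,0],"claw":0.03},{"dp":[0,0,0],"delta_rot":[0,0,0],"claw":0.036},{"dp":[0,0,0],"delta_rot":[0,0,0],"claw":0.044},{"dp":[0,0,0],"delta_rot":[0,0,0],"claw":0.05},{"dp":[0,0,0],"delta_rot":[0,0,0],"claw":0.05},{"dp":[0,0,0],"delta_rot":[0,0,0],"claw":0.05}])

```text
time: 31.05
ee_pos: [0.4917, -0.3216, 0.2403]
ee_rot: [0.345, 0.939, 0.001, -0.0]
ft_force: [0.4, -0.3, 0.5]
gripper_width: 0.585
```

```bash
python3 sd.py 28; python3 avg.py
```

```text
t 31.05 tcp [ 0.4917 -0.3216  0.2403] z [-0.0001  0.0023 -1.    ] y [0.6471 0.7624 0.0017] F [ 0.4119 -0.3185  0.5423] w 0.050000128678428846 q [ 0.1167  0.4991  0.6065  1.6772 -0.3188  1.0669  1.6893]
bar rel saddle0 mm -1.3471880171993185 -1.2732570857135477 -49.10791316598637
31.9 [ 0.1081  0.206  -0.1012] [0.1061 0.1158 0.1588]
```

View pics/side28c.png

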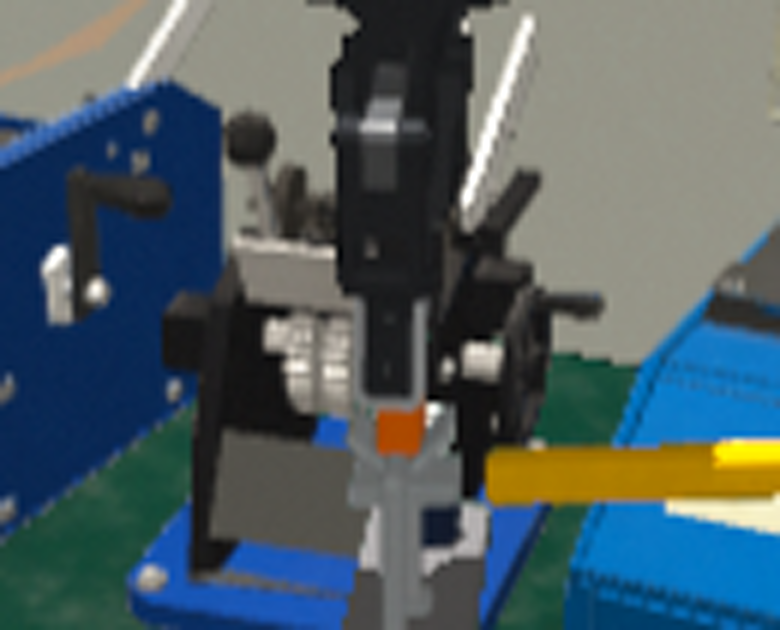

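carry_out(rows=[{"dp":[0,0,-0.01],"delta_rot":[0,0,0],"claw":0.055},{"dp":[0,0,-0.025],"delta_rot":[0,0,0],"claw":0.055},{"dp":[0,0,-0.045],"delta_rot":[0,0,0],"claw":0.055},{"dp":[0,0,-0.07],"delta_rot":[0,0,0],"claw":0.055},{"dp":[0,0,-0.1],"delta_rot":[0,0,0],"claw":0.055},{"dp":[0,0,-0.14],"delta_rot":[0,0,0],"claw":0.055},{"dp":[0,0,-0.14],"delta_rot":[0,0,0],"claw":0.055},{"dp":[0,0,-0.14],"delta_rot":[0,0,0],"claw":0.055}])

```text
time: 32.7
ee_pos: [0.4918, -0.3223, 0.3815]
ee_rot: [0.345, 0.939, 0.001, 0.001]
ft_force: [-0.8, 1.2, -1.0]
gripper_width: 0.644
```

```bash
python3 sd.py 29; python3 avg.py
python3 - <<'E'
from m import *
p,d=save("side","side30");crop(p,"side30c",250,110,450,310,3)
q=np.load("pics/side29.npy").astype(int);print("diff 29-30",np.abs(q-p)[150:300,270:400].max())
p,d=save("top","top30");crop(p,"top30c",260,110,460,260,4)
E
```

```text
t 32.7 tcp [ 0.4918 -0.3223  0.3815] z [ 0.0021  0.0012 -1.    ] y [0.6472 0.7623 0.0022] F [-0.785   1.181  -1.0246] w 0.054966516387123604 q [ 0.0919  0.407   0.6551  1.4293 -0.25    1.3878  1.6194]
bar rel saddle0 mm -1.33487456294934 -1.453354696786097 90.9316664573469
33.55 [ 0.1239 -0.1684 -0.089 ] [0.1598 0.1167 0.1504]
diff 29-30 61
```

View pics/side30c.png

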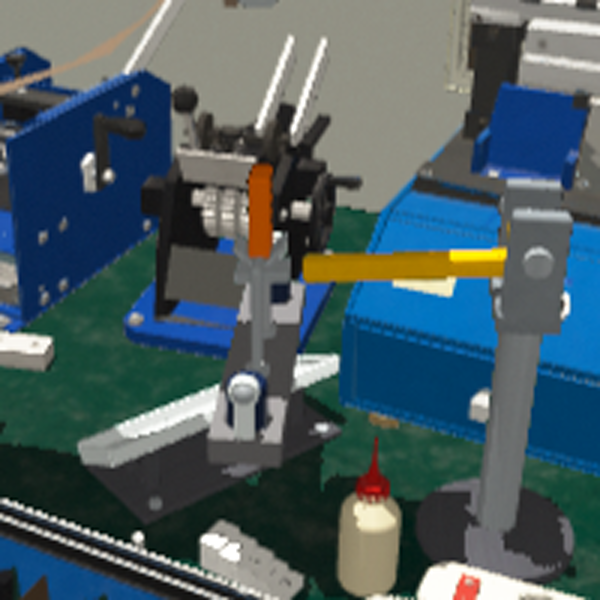

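View pics/top30c.png

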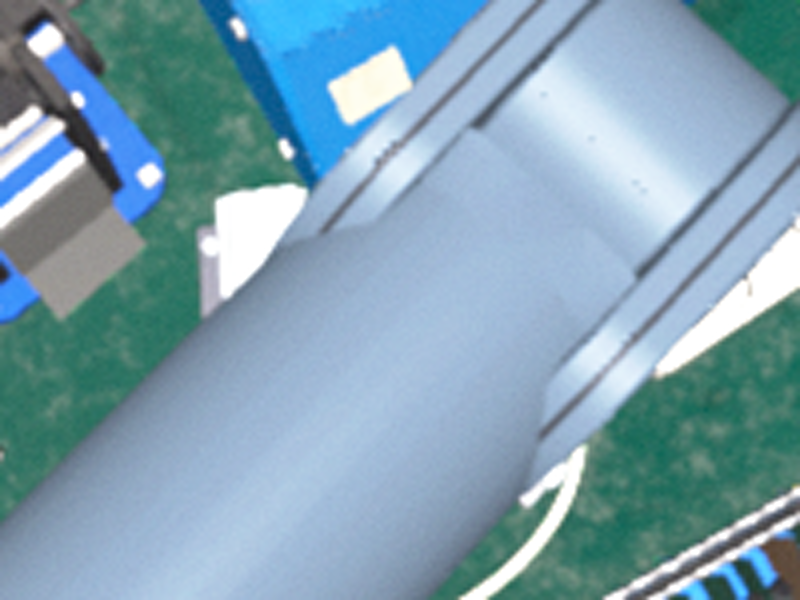

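carry_out(rows=[{"dp":[0,0,-0.02],"delta_rot":[0,0,0],"claw":0.055},{"dp":[0,0,-0.03],"delta_rot":[0,0,0],"claw":0.055},{"dp":[0,0,-0.03],"delta_rot":[0,0,0],"claw":0.055},{"dp":[0,0,-0.03],"delta_rot":[0,0,0],"claw":0.055},{"dp":[0,0,-0.03],"delta_rot":[0,0,0],"claw":0.055},{"dp":[0,0,-0.03],"delta_rot":[0,0,0],"claw":0.055},{"dp":[0,0,-0.03],"delta_rot":[0,0,0],"claw":0.055},{"dp":[0,0,-0.03],"delta_rot":[0,0,0],"claw":0.055},{"dp":[0,0,-0.03],"delta_rot":[0,0,0],"claw":0.055},{"dp":[0,0,-0.03],"delta_rot":[0,0,0],"claw":0.055}])

```text
time: 34.65
ee_pos: [0.4917, -0.322, 0.4103]
ee_rot: [0.345, 0.939, 0.001, -0.0]
ft_force: [0.8, 0.7, 0.3]
gripper_width: 0.644
```

Run:
```python
from m import *
def meas(p):
    h=cv2.cvtColor(p,cv2.COLOR_RGB2HSV);o=[]
    m=cv2.inRange(h,(3,150,90),(14,255,255));m[:, :300]=0;m[:,360:]=0;m[260:]=0
    y,x=np.nonzero(m);return x.mean().round(2),y.mean().round(2),len(x)
for n in("side29","side30"): print(n,meas(np.load(f"pics/{n}.npy")))
for i in range(6):
    p,d=snapshot("side");print(state()['time'],meas(p));snapshot("top")
np.save("pics/side31.npy",p);crop(p,"side31c",290,180,370,280,6)
```

```text
side29 (np.float64(336.4), np.float64(180.12), 235)
side30 (np.float64(336.43), np.float64(180.11), 237)
34.7 (np.float64(336.4), np.float64(180.12), 235)
34.8 (np.float64(336.4), np.float64(180.12), 235)
34.9 (np.float64(336.38), np.float64(180.18), 234)
35.0 (np.float64(336.4), np.float64(180.12), 235)
35.1 (np.float64(336.4), np.float64(180.12), 235)
35.2 (np.float64(336.4), np.float64(180.19), 235)
```

View pics/side31c.png

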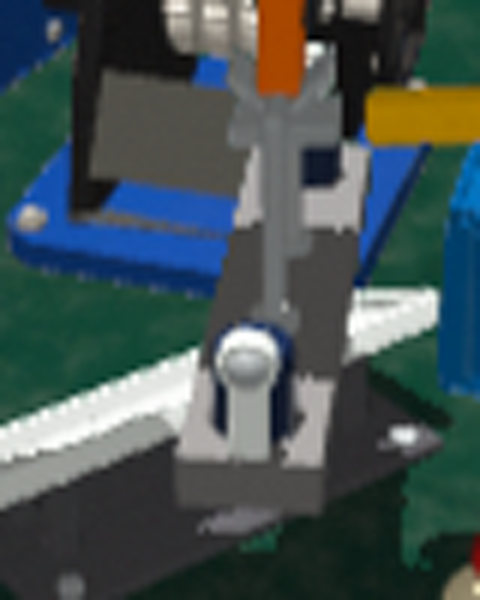

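The carrier hangs motionless in the V, the capacitor is seated behind the ball, and the gripper is clear. Handing in.

```bash
python3 -c "
from cell import job_done;print(job_done())"
```

```text
the job is handed in; nothing more can be done
None
```

The capacitor is pressed home in the empty cup, and the carrier hangs at rest in the balancer's V saddle. I handed the job in at about 35 s with the gripper clear of everything.

**Insertion**
- The foot first caught on the cup's rim, and I pressed with up to about 64 N along the tool before backing off. That is above the 40 N limit if the limit covers a part held in the fingers.
- After small sideways corrections it went in and stopped hard at about 28 N. By depth, its top then stood level with the fixed capacitor's (42.8 against 42.9 mm in the side view).
- The ball looked back in its sprung position. I judged this from the pictures only; I did not detect the click itself.
- The carrier shifted about 2 mm in its rim during this, which did not affect the grasp on the tab.

**Hanging**
- I lowered the arm gently by about 50 mm and let go only when the vertical force on the tool was near zero.
- While lowering, sideways forces of up to about 6 N came and went, and I eased them off. About 4 N was still there just before I let go.
- On release the arm settled a few millimetres further.

**Last checks**
- Over the last 2.5 s the tab stayed within 0.1 pixel in the side view, and the force on the empty tool averaged about zero.
- The die block, step block and flux bottle were still standing in the last side view. I did not re-measure the bystanders, and the robot arm hid part of the last top view.

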